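Laser-mark a batch of valve levers

ROBOT

A 7-joint arm with a two-finger parallel gripper is mounted at the origin on the work surface. World frame = base frame: x ahead of the robot, y to its left, z up, the work surface at z = 0. Lengths are in m, angles in rad, forces in N, time in s.
With the tool pointing down it reaches from about 0.4 to 0.875 m from the base axis. Payload 19.3 kg.
Tool frame: the origin (TCP) lies on the centre line of the jaws, within the pads' length; the fingertips stand 25 mm ahead of it and the grasp point (between the pads) lies 6 mm ahead of it (tips_ahead is the distance from the TCP to the fingertips, in m); z points along the fingers, y is the direction in which the jaws open and shut (so a half turn about z gives the same grasp; the last joint's range is limited). The gripper opens to 85 mm and grips with 20 to 120 N. Pads are 22 mm wide; open, the fingers measure 114 mm over their backs; the gripper's body (76 mm by 85 mm) begins 54 mm behind the grasp point. The pads swing forward as they close: fully open they stand 13 mm farther back than shut.
Start: joints at [1.11, 0.521, -0.036, 1.599, 0.021, 1.021, -0.113], TCP at [0.238, -0.578, 0.256] pointing down, gripper open.
Joint ranges: [-2.91, 2.91], [-0.3, 2.13], [-1.5, 1.42], [0.17, 2.43], [-1.26, 4.41], [0.16, 1.93], [-2.52, 2.52]. Speed limits (rad/s): [1.89, 1.89, 2.39, 2.39, 3.01, 3.01, 3.01].

INTERFACE

Orientations are given as [roll, pitch, yaw] about the fixed x, y, z axes, in that order (R = Rz(yaw) Ry(pitch) Rx(roll)).
In Python, from workcell import observe, grab_frame, job_done, outline_of, tips_ahead gives the robot as it stands. The module is installed in compiled form; this text tells all that it offers.
- The arm moves only by the tool move_arm, never from a script. Its argument "motion" is a list of rows, each a list of 2 entries, a list of its own where there are three numbers: the shift along the world's x, y, z in mm, then the turn, a rotation vector about the world's x, y, z in rad. A call has 1 to 12 rows; each row is the pose to reach, as a shift and turn from the pose commanded when the call began; what a row does not reach only later rows make up. A row lasts 1/8 s, in which the tool goes at most 62.5 mm and 10.7 degrees, less where a joint would pass 70% of its speed; a pose out of reach is approached as far as the arm can. A call with a gripper value outside its range is refused whole. "jaw" is the finger opening in mm, from 0 to 85.4, set as the call begins (left out, the last holds). The fingers move at their own pace and stop on an object; "grip_force" is the grip in N (left out, the last holds). Time passes only in rows, so rows that repeat a pose let the fingers close. It gives the time, the measured TCP pose, the force and the opening at its end, in the units of the state.
- observe(): the state, without advancing time (a new reading comes with each control period).
- grab_frame(name): name is "scene" or "top"; returns a dict with "frame" (384x512x3 uint8, red, green, blue), "fx", "fy", "cx", "cy" (pixels), "dist" ([k1, k2, p1, p2, k3] as OpenCV has them; the pictures are not rectified), "T" (4x4, takes a point from camera to world coordinates). Camera axes: x right, y down, z forward; pixel columns grow to the right and rows downward; lengths in m; the calibration is good to about 2 mm. A picture is of the moment at which its call begins. There is no depth.
- job_done(): hands the job in, once; it reports no verdict.
Trained networks look in the newest picture that a camera, given by its name, has taken for a name from the list of things; names that differ only in an ending like _2 or _b are one class to them, and where a whole thing is asked for, a point or a joint stands for the part that bears it (a point fixed in the world has none). Each returns a list of dicts, best first, with "score" (0 to 1); they miss things now and then, are a little off and sometimes report something else, mostly with a low value. They report only what shows in the picture. A call takes as long as a camera call. They do not tell look-alikes from the thing itself.
- outline_of(label, camera): "pixels" (384x512 bool, what is visible of it) and "pixel" ([column, row] in pixels, amid what is visible of it).
The state is a dict: "clock": time; "qpos": joint angles; "qd": joint speeds; "joint_efforts": joint torques, N m; "position": TCP position; "tool_rot": TCP orientation; "force": force on the tool from outside, world axes, zero at the start; "moment": the same for the moment, N m; "grip_width": finger opening in m.
Only numpy, scipy, OpenCV 4.12 (cv2) and the standard library are available. Lean on these libraries where they do the work, as an engineer would, in place of code of your own. Each camera call takes 0.05 s, during which the arm holds its last target.

TASK

Mark this batch of valve levers: slide every lever from the cork mat under the laser hood, one to a slot, bare metal end first and fully home against the stop, and once all of them are in, press the green button fully down. Then take them out and lay them flat side by side in the grey tray, all square to the yellow stripe with their orange grips towards it. The cleaner jar standing in the way on the bed must end up standing upright wholly on the round blue mat; leave everything else alone.

Things in the scene. Friction and masses are not known exactly. Their poses are not given: they have to be found in the camera images.
- station: Fixed laser marker (mm). Origin on the table under the middle of the hood's front edge, +x into the hood. White bed: top z = 12, x -200 to 110, 280 wide. Grey hood over it: x 0 to 100, 260 wide, z 36 to 54 (24 free height), with three slots 40 wide at y = -80, 0, 80, open to -x, 65 deep to a solid stop. Scan head on the hood: x 30 to 140, y -5 to 95, top z 196; orange laser body behind.
- slot_right (a point): Middle of the mouth of the slot at station y = -80 mm, at bed height. Axes as the station's.
- slot_middle (a point): Middle of the mouth of the slot at station y = 0, at bed height. Axes as the station's.
- slot_left (a point): Middle of the mouth of the slot at station y = 80 mm, at bed height. Axes as the station's.
- stop (a point): Point on the face of the stop at the back of the slots (station x = 65, y = 0 mm, bed height; the stop runs along y across all three slots). Axes as the station's.
- mark_button_top (a point): Top of the round green push button, 30 mm across, on a small black base on top of the hood at station x = 45, y = -95 mm. Pressed straight down: travel 6 mm, about 5 N fully down, springs back.
- mark_button (a joint): Travel of the green button: 0 up, 0.006 m fully pressed.
- infeed: Cork mat, 240 mm (x) by 210 mm (y), 4 mm thick, where the levers lie at the start. Origin at the centre of its underside, on the table.
- tray: Shallow grey tray for finished levers, fixed, 230 x 230 mm outside, walls 5 mm thick, 14 mm high, floor 5 mm thick (220 x 220 mm inside). Origin at the centre of its underside, on the table. A yellow stripe runs along its +y side, parallel to its x (yellow rim and a strip on the floor at y = 103 mm).
- jar_mat: Round blue mat, 110 mm across, 4 mm thick, fixed. Origin at the centre of its underside, on the table.
- jar: Amber cleaner jar with a red cap, 60 mm across its body, 100 mm tall, about 0.3 kg. Origin at the centre of its underside, z up through the cap. At the start it stands on the station's bed in front of the slots.
- lever_a: Valve lever, flat bar 180 mm long (x), 26 wide (y), 16 thick (z), about 0.18 kg: bare aluminium with a black dot near its +x end, 68 mm long orange grip at its -x end, same section all along. Origin at mid-length and mid-width on its underside. Starts on the cork mat; may be absent (two or three levers are present).
- lever_a_tip (a point): Middle of the bare metal end face of lever_a (lever x = +90 mm), on its underside. Axes as the lever's.
- lever_b: Valve lever, flat bar 180 mm long (x), 26 wide (y), 16 thick (z), about 0.18 kg: bare aluminium with a black dot near its +x end, 68 mm long orange grip at its -x end, same section all along. Origin at mid-length and mid-width on its underside. Starts on the cork mat; may be absent (two or three levers are present).
- lever_b_tip (a point): Middle of the bare metal end face of lever_b (lever x = +90 mm), on its underside. Axes as the lever's.
- lever_c: Valve lever, flat bar 180 mm long (x), 26 wide (y), 16 thick (z), about 0.18 kg: bare aluminium with a black dot near its +x end, 68 mm long orange grip at its -x end, same section all along. Origin at mid-length and mid-width on its underside. Starts on the cork mat; may be absent (two or three levers are present).
- lever_c_tip (a point): Middle of the bare metal end face of lever_c (lever x = +90 mm), on its underside. Axes as the lever's.
- pen_cup: Bystander: black cup, 72 mm across, 95 mm tall. Leave alone. Origin at its underside.
- flange_near: Bystander: round aluminium flange, 90 mm across, 22 mm tall. Leave alone. Origin at its underside.
- marker_near: Bystander: marker pen, 140 mm long, 17 mm thick. Leave alone. Origin at its underside.
Mind the look-alikes: they are no part of the job. Of the things that look like the jar_mat, take the one that is farthest to the robot's right at the start.

How it is judged:
By the outcome, as a careful person would: the job done as asked, in the order asked, and still so for the second after the job is handed in, with the robot touching nothing.
Of lever_a, lever_b, lever_c only 2 to 3 are there at a start; the rules pass over those that are not, and their reading is None.
At some moment in a run one of lever_a, lever_b, lever_c may be knocked a few centimetres aside while the robot is not near it.
Once in a run the grip may slacken for a moment while it holds something.
It also fails if it takes over 210 s, if anything falls off the work surface, if the arm or the gripper's body presses on something with over 40 N, if the wrist force passes 120 N, or if a joint passes its speed limit or range.

## Working session

There is one attempt and no reset: what is moved stays moved. The work goes in short steps, Python scripts to look and compute and a tool call to move; the robot and the scene stay as the last step left them, time stands still between calls to the robot, and variables do not carry over. Pictures are saved under pics/ and viewed, and the job is handed in when it is done.

Besides the shell and the picture viewer there is one more tool, called after "Emit:" by a JSON object that holds its "fn" and its "kwargs", one argument or row to a line. move_arm: Moves the arm, as the interface text tells. Its arguments: {"type":"object","properties":{"motion":{"type":"array"},"jaw":{"type":"number"},"grip_force":{"type":"number"}},"required":["motion"]}

```bash
mkdir -p pics; cat > h.py <<'E'
import numpy as np, cv2
from workcell import observe, grab_frame, job_done, outline_of, tips_ahead
def snap(cam,fn):
    f=grab_frame(cam); cv2.imwrite('pics/'+fn,cv2.cvtColor(f['frame'],cv2.COLOR_RGB2BGR)); return f
def KD(f): return np.array([[f['fx'],0,f['cx']],[0,f['fy'],f['cy']],[0,0,1.]]),np.array(f['dist'],float)
def ray(f,px,z):
    K,D=KD(f); p=cv2.undistortPoints(np.array(px,float).reshape(-1,1,2),K,D).reshape(-1,2)
    T=np.array(f['T']); d=np.c_[p,np.ones(len(p))]@T[:3,:3].T; o=T[:3,3]
    return o+d*((z-o[2])/d[:,2])[:,None]
def proj(f,P):
    K,D=KD(f); T=np.linalg.inv(np.array(f['T'])); 
    return cv2.projectPoints(np.array(P,float).reshape(-1,3),cv2.Rodrigues(T[:3,:3])[0],T[:3,3],K,D)[0].reshape(-1,2)
E
python3 - <<'E'
from h import *
for c in ['top','scene']:
    f=snap(c,c+'0.png'); print(c,np.round(f['T'],3).tolist(),f['fx'],f['cx'],f['dist'])
s=observe(); print({k:np.round(v,3).tolist() for k,v in s.items()}, tips_ahead)
E
```

```text
top [[-0.018, -0.986, 0.168, 0.383], [-1.0, 0.02, 0.009, -0.022], [-0.013, -0.167, -0.986, 1.382], [0.0, 0.0, 0.0, 1.0]] 442.0155477704539 256.1635447424918 [0.05538975 0.         0.         0.         0.        ]
scene [[-0.488, 0.59, -0.644, 1.553], [0.873, 0.335, -0.354, 0.501], [0.007, -0.735, -0.679, 1.079], [0.0, 0.0, 0.0, 1.0]] 478.5484356252927 248.33776850508252 [-0.18507912  0.          0.          0.          0.        ]
{'clock': 0.1, 'qpos': [1.11, 0.522, -0.036, 1.6, 0.021, 1.021, -0.113], 'qd': [0.0, -0.002, 0.001, -0.002, -0.001, 0.002, 0.001], 'joint_efforts': [0.003, -92.85, 1.984, -37.054, 0.018, 0.005, -0.0], 'position': [0.238, -0.578, 0.256], 'tool_rot': [-3.141, 0.0, 0.391], 'force': [-0.849, 1.023, 1.075], 'moment': [0.033, -0.056, 0.019], 'grip_width': 0.086} 0.025
```

View pics/top0.png

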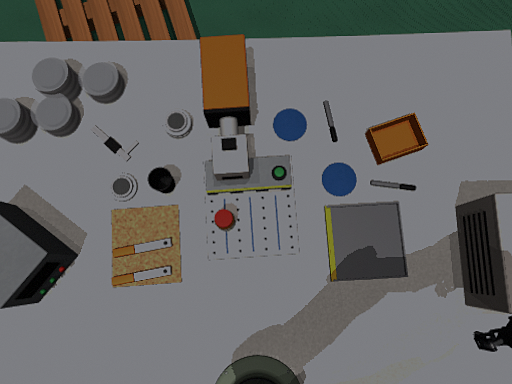

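View pics/scene0.png

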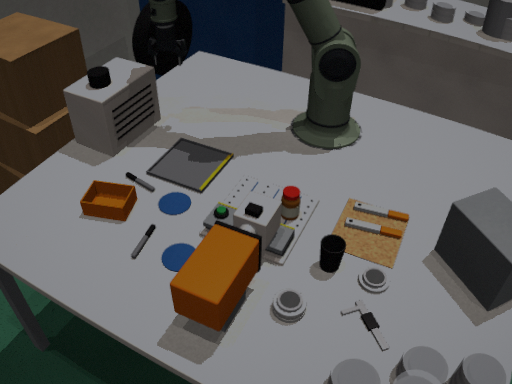

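```bash
python3 - <<'E'
from h import *
F={c:grab_frame(c) for c in ['top','scene']}
zz=dict(station=.012,infeed=.004,tray=.014,jar_mat=.004,jar=.05,lever_a=.012,pen_cup=.05,flange_near=.011,marker_near=.008,mark_button=.06)
for l in zz:
  for c in F:
    for r in outline_of(l,c):
      if r['score']<.2: continue
      m=r['pixels']; ys,xs=np.nonzero(m)
      print(l,c,round(r['score'],2),np.round(r['pixel']).tolist(),'bbox',xs.min(),ys.min(),xs.max(),ys.max(),m.sum(),'ctr',np.round(ray(F[c],[[xs.mean(),ys.mean()]],zz[l])[0],3))
f=F['top']['frame']
cr=cv2.resize(f[110:290,100:420],None,fx=2.5,fy=2.5,interpolation=cv2.INTER_CUBIC)
cv2.imwrite('pics/crop1.png',cr[:,:,::-1])
cr=cv2.resize(f[100:200,260:360],None,fx=5,fy=5,interpolation=cv2.INTER_CUBIC)
cv2.imwrite('pics/crop2.png',cr[:,:,::-1])
cr=cv2.resize(F['scene']['frame'][140:300,110:420],None,fx=2.5,fy=2.5,interpolation=cv2.INTER_CUBIC)
cv2.imwrite('pics/crop3.png',cr[:,:,::-1])
E
```

```text
station top 0.83 [239.0, 176.0] bbox 200 34 298 259 13677 ctr [0.714 0.036 0.012]
station scene 0.85 [233.0, 249.0] bbox 170 176 318 332 11436 ctr [0.751 0.019 0.012]
infeed top 0.65 [148.0, 234.0] bbox 112 205 180 285 4148 ctr [0.474 0.333 0.004]
infeed scene 0.95 [368.0, 236.0] bbox 332 199 406 267 2460 ctr [0.487 0.346 0.004]
infeed scene 0.4 [372.0, 228.0] bbox 345 217 401 238 483 ctr [0.446 0.343 0.004]
tray scene 0.67 [192.0, 163.0] bbox 147 139 232 192 2776 ctr [ 0.478 -0.327  0.014]
tray scene 0.66 [231.0, 252.0] bbox 170 176 318 331 11231 ctr [0.752 0.02  0.014]
tray scene 0.32 [174.0, 202.0] bbox 158 192 190 215 602 ctr [ 0.674 -0.26   0.014]
jar_mat top 0.75 [289.0, 125.0] bbox 274 108 305 140 826 ctr [ 0.845 -0.122  0.004]
jar_mat top 0.28 [240.0, 175.0] bbox 199 33 298 259 13860 ctr [0.719 0.037 0.004]
jar_mat scene 0.9 [176.0, 254.0] bbox 161 243 194 271 637 ctr [ 0.845 -0.13   0.004]
jar_mat scene 0.82 [176.0, 202.0] bbox 158 192 190 215 623 ctr [ 0.664 -0.267  0.004]
jar top 0.78 [224.0, 222.0] bbox 215 210 236 231 382 ctr [0.53  0.086 0.05 ]
jar scene 0.86 [290.0, 20
[... 803 characters left out ...]
flange_near top 0.69 [279.0, 171.0] bbox 275 168 283 176 61 ctr [ 0.684 -0.083  0.011]
flange_near top 0.65 [239.0, 180.0] bbox 200 34 298 259 13429 ctr [0.715 0.036 0.011]
flange_near scene 0.69 [377.0, 281.0] bbox 358 267 390 294 690 ctr [0.653 0.416 0.011]
marker_near top 0.62 [242.0, 176.0] bbox 200 34 298 259 13701 ctr [0.716 0.036 0.008]
marker_near top 0.5 [391.0, 182.0] bbox 370 180 415 189 263 ctr [ 0.638 -0.438  0.008]
marker_near scene 0.63 [138.0, 185.0] bbox 125 172 154 191 214 ctr [ 0.637 -0.436  0.008]
marker_near scene 0.48 [233.0, 250.0] bbox 170 176 318 331 11350 ctr [0.747 0.018 0.008]
mark_button scene 0.59 [231.0, 247.0] bbox 171 177 318 331 11122 ctr [0.787 0.041 0.06 ]
```

View pics/crop1.png

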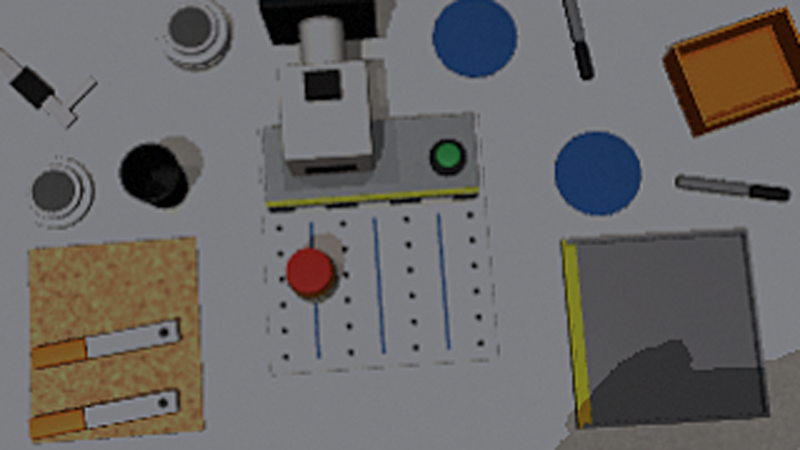

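View pics/crop2.png

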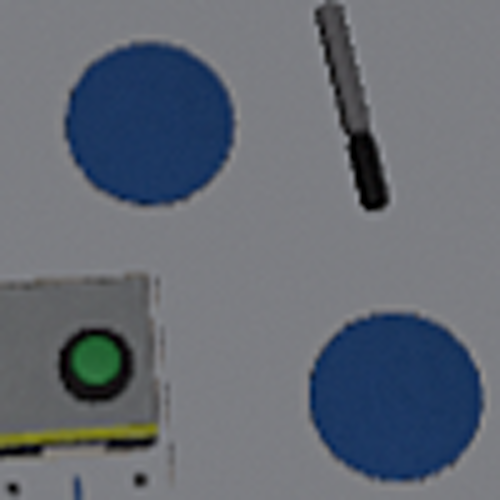

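View pics/crop3.png

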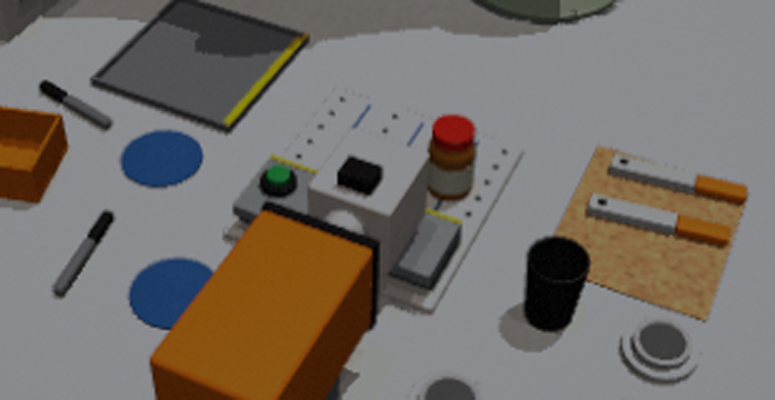

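```bash
cat > fit.py <<'E'
from h import *
from scipy.optimize import least_squares
F={c:grab_frame(c) for c in ['top','scene']}
def W(p,P):
    P=np.array(P,float)/1000; c,s=np.cos(p[2]),np.sin(p[2])
    return np.c_[p[0]+c*P[:,0]-s*P[:,1],p[1]+s*P[:,0]+c*P[:,1],P[:,2]]
def up(F,c,x0,y0,x1,y1,k,polys,fn):
    im=cv2.resize(F[c]['frame'][y0:y1,x0:x1],None,fx=k,fy=k,interpolation=cv2.INTER_CUBIC)[:,:,::-1].copy()
    im=np.clip(im*1.4,0,255).astype(np.uint8)
    for P,col in polys:
        q=((proj(F[c],P)+.5-[x0,y0])*k).round().astype(int)
        cv2.polylines(im,[q.reshape(-1,1,2)],True,col,1)
    cv2.imwrite('pics/'+fn,im)
E
cat > f1.py <<'E'
from fit import *
pts=[[-200,140,12],[-200,-140,12],[100,-130,54]]
px=np.array([[272,374],[497,358],[475,112]])/2.5+[100,110]-.3
f=F['top']
r=least_squares(lambda p:(proj(f,W(p,pts))-px).ravel(),[.62,0.03,0],x_scale=[.1,.1,.1])
print('station',np.round(r.x,4),np.round(r.fun,2))
st=r.x
pt=[[-115,115,14],[-115,-115,14],[115,-115,14],[115,115,14]]
px=np.array([[578,428],[768,414],[745,231],[562,240]])/2.5+[100,110]-.3
r=least_squares(lambda p:(proj(f,W(p,pt))-px).ravel(),[.45,-.33,0],x_scale=[.1,.1,.1])
print('tray',np.round(r.x,4),np.round(r.fun,2)); tr=r.x
pm=[[-120,105,4],[-120,-105,4],[120,-105,4],[120,105,4]]
px=np.array([[33,442],[204,430],[195,238],[30,250]])/2.5+[100,110]-.3
r=least_squares(lambda p:(proj(f,W(p,pm))-px).ravel(),[.45,.33,0],x_scale=[.1,.1,.1])
print('infeed',np.round(r.x,4),np.round(r.fun,2)); 
Y=(0,255,255);C=(255,255,0);M=(255,0,255)
polys=[(W(st,[[-200,140,12],[-200,-140,12],[110,-140,12],[110,140,12]]),Y),(W(st,[[0,130,54],[0,-130,54],[100,-130,54],[100,130,54]]),C),(W(st,[[0,130,36],[0,-130,36]]),M),
(W(st,[[-190,0,12],[0,0,12]]),M),(W(st,[[-190,80,12],[0,80,12]]),M),(W(st,[[-190,-80,12],[0,-80,12]]),M),
(W(st,[[30,-5,196],[30,95,196],[140,95,196],[140,-5,196]]),M),(W(tr,pt),C)]
a=np.linspace(0,6.3,30)
polys.append((W(st,np.c_[45+15*np.cos(a),-95+15*np.sin(a),a*0+74]),Y))
up(F,'top',190,100,430,290,3.3,polys,'ov1.png'); up(F,'scene',130,130,340,300,3.5,polys,'ov2.png')
E
python3 f1.py
```

```text
station [0.6231 0.0115 0.046 ] [-0.38 -0.42  0.75  0.03 -0.38  0.39]
tray [ 0.4646 -0.3387  0.0444] [-0.24 -0.02  0.48  1.14  0.43 -1.15 -0.7  -0.08]
infeed [0.4636 0.3354 0.0544] [-0.53  0.82  0.27  0.16  0.66 -0.62 -0.39 -0.46]
```

View pics/ov1.png

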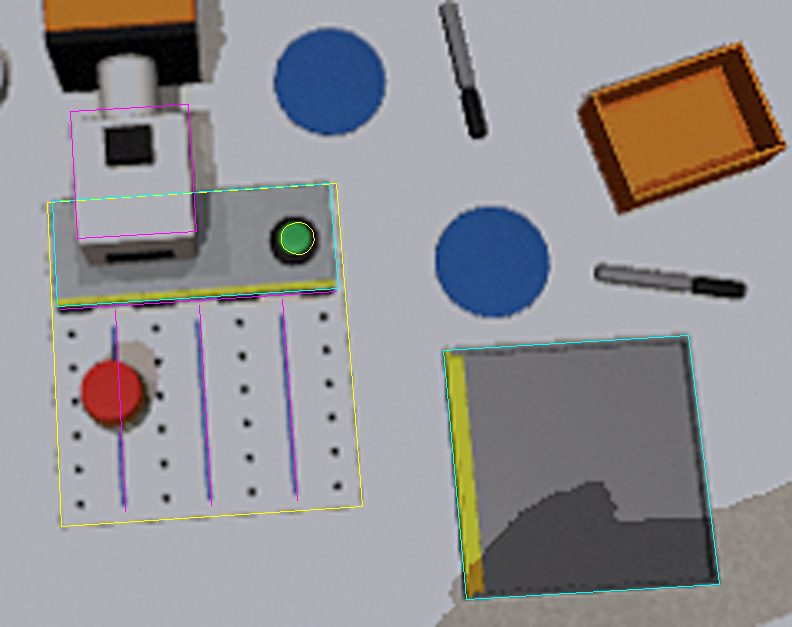

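View pics/ov2.png

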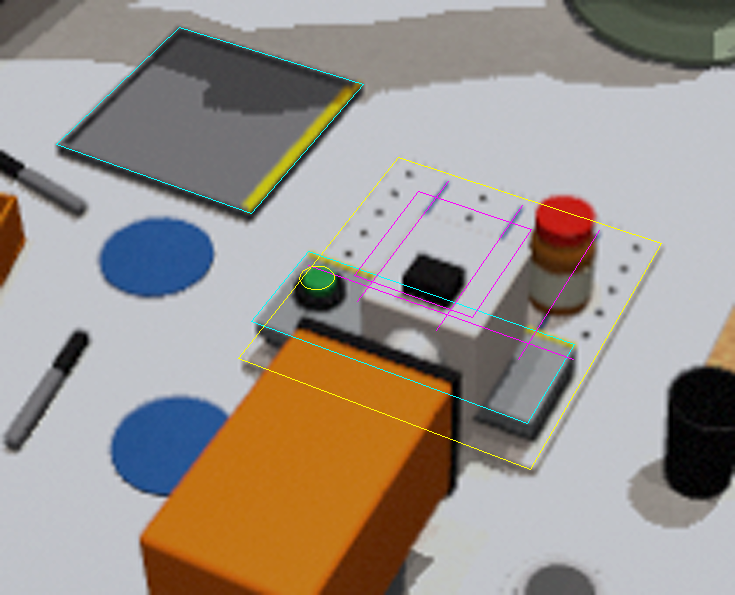

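```bash
cat > lev.py <<'E'
from fit import *
# fit levers from top outline masks: z mid; report centre & tip direction
def levers(verbose=True,zt=.020,fname=None,box=None,cams=('top','scene'),zs=None):
    out=[]
    for c in cams:
        f=F[c]; img=f['frame'].astype(int)
        for r in outline_of('lever_a',c):
            m=r['pixels']
            if r['score']<.25 or not 150<m.sum()<900: continue
            ys,xs=np.nonzero(m)
            P=ray(f,np.c_[xs,ys],zt-.006)[:,:2]   # rough mean height
            rc=cv2.minAreaRect((P*1000).astype(np.float32))
            ct=np.array(rc[0])/1000; w,h=rc[1]; b=cv2.boxPoints(rc)/1000
            e1,e2=b[1]-b[0],b[2]-b[1]; d=e1 if np.linalg.norm(e1)>np.linalg.norm(e2) else e2; d=d/np.linalg.norm(d)
            px=img[ys,xs]; org=(px[:,0]-px[:,2])>70
            if org.sum() and (P[org].mean(0)-ct)@d>0: d=-d
            print(c,round(r['score'],2),'ctr',ct.round(4),'size',round(w),round(h),'tip ang deg',round(np.degrees(np.arctan2(d[1],d[0])),1),'n_orange',org.sum(),'/',len(xs))
            out.append((c,ct,d))
    return out
E
python3 - <<'E'
from lev import *
levers()
for c in F:
    f=F[c]; hsv=cv2.cvtColor(f['frame'],cv2.COLOR_RGB2HSV)
    for n,z in (('jar',.062),):
        r=outline_of('jar',c)[0]; m=r['pixels'].astype(np.uint8)
        fr=f['frame'].astype(int); red=(m>0)&(fr[:,:,0]>100)&(fr[:,:,1]<60)&(fr[:,:,2]<60)
        ys,xs=np.nonzero(red); print(c,'red',red.sum(),ray(f,[[xs.mean(),ys.mean()]],.107).round(4))
    for r in outline_of('jar_mat',c):
        if 400<r['pixels'].sum()<1000:
            cs,_=cv2.findContours(r['pixels'].astype(np.uint8),0,2); cc=max(cs,key=len).reshape(-1,2)
            P=ray(f,cc,.004)[:,:2]*1000; print(c,'mat',cv2.minEnclosingCircle(P.astype(np.float32)),P.mean(0).round())
# fit jar base by silhouette
from scipy.optimize import minimize
E
```

```text
top 0.81 ctr [0.4552 0.3462] size 27 178 tip ang deg -79.9 n_orange 174 / 504
top 0.75 ctr [0.372  0.3437] size 30 181 tip ang deg -80.1 n_orange 176 / 539
scene 0.95 ctr [0.4555 0.3466] size 41 183 tip ang deg -80.9 n_orange 157 / 522
scene 0.89 ctr [0.3715 0.3457] size 45 179 tip ang deg -78.4 n_orange 122 / 446
top red 240 [[0.5313 0.0881 0.107 ]]
top mat ((661.3094482421875, -270.31842041015625), 57.086830139160156) [ 662. -271.]
top mat ((844.1416625976562, -121.62259674072266), 55.28261184692383) [ 844. -120.]
scene red 142 [[0.5275 0.0869 0.107 ]]
scene mat ((844.4414672851562, -124.2082290649414), 54.956031799316406) [ 844. -131.]
scene mat ((665.7994995117188, -267.9005432128906), 56.471492767333984) [ 667. -262.]
scene mat ((448.072509765625, 344.60833740234375), 91.6832504272461) [445. 341.]
```

Emit:
{"fn": "move_arm", "kwargs": {
  "motion": [
    [[262,278,0],[0,0,-0.345]],
    [[262,278,0],[0,0,-0.345]],
    [[262,278,0],[0,0,-0.345]],
    [[262,278,0],[0,0,-0.345]],
    [[262,278,0],[0,0,-0.345]],
    [[291,665,0],[0,0,-0.345]],
    [[291,665,0],[0,0,-0.345]],
    [[291,665,0],[0,0,-0.345]],
    [[291,665,0],[0,0,-0.345]],
    [[291,665,0],[0,0,-0.345]],
    [[291,665,0],[0,0,-0.345]],
    [[291,665,0],[0,0,-0.345]]
  ],
  "jaw": 85,
  "grip_force": 40
}}

```text
clock: 3.2
position: [0.5279, 0.0814, 0.2566]
tool_rot: [-3.142, -0.001, 0.046]
force: [0.9, 0.7, -0.7]
grip_width: 0.085
```

```bash
cat > st.py <<'E'
from h import *
s=observe(); print({k:np.round(v,4).tolist() for k,v in s.items() if k in('clock','qpos','position','tool_rot','force','grip_width')})
E
python3 st.py
```

```text
{'clock': 3.2, 'qpos': [-0.142, 0.3801, -0.1598, 1.8343, 0.0737, 0.9322, -1.8597], 'position': [0.5279, 0.0814, 0.2566], 'tool_rot': [-3.1416, -0.0006, 0.0456], 'force': [0.913, 0.735, -0.728], 'grip_width': 0.085}
```

Emit:
{"fn": "move_arm", "kwargs": {
  "motion": [
    [[0,0,0],[0,0,0]],
    [[0,0,-60],[0,0,0]],
    [[0,0,-110],[0,0,0]],
    [[0,0,-145],[0,0,0]],
    [[0,0,-170],[0,0,0]],
    [[0,0,-181],[0,0,0]],
    [[0,0,-181],[0,0,0]],
    [[0,0,-181],[0,0,0]]
  ]
}}

```text
clock: 4.2
position: [0.5282, 0.0794, 0.0763]
tool_rot: [-3.141, -0.001, 0.046]
force: [-0.2, -0.0, -0.4]
grip_width: 0.0852
```

Emit:
{"fn": "move_arm", "kwargs": {
  "motion": [
    [[0,0,0],[0,0,0]],
    [[0,0,0],[0,0,0]],
    [[0,0,0],[0,0,0]],
    [[0,0,0],[0,0,0]],
    [[0,0,0],[0,0,0]],
    [[0,0,0],[0,0,0]]
  ],
  "jaw": 45
}}

```text
clock: 4.95
position: [0.5284, 0.08, 0.0764]
tool_rot: [-3.141, -0.002, 0.046]
force: [-1.2, 2.1, 14.3]
grip_width: 0.0583
```

Emit:
{"fn": "move_arm", "kwargs": {
  "motion": [
    [[0,0,10],[0,0,0]],
    [[0,0,40],[0,0,0]],
    [[0,0,70],[0,0,0]],
    [[0,0,70],[0,0,0]]
  ]
}}

```text
clock: 5.45
position: [0.5286, 0.0794, 0.1475]
tool_rot: [-3.141, -0.003, 0.045]
force: [0.6, 0.2, -3.4]
grip_width: 0.0588
```

```bash
python3 st.py; python3 - <<'E'
from fit import *
up(F,'scene',150,100,400,290,3.2,[],'g1.png')
E
```

```text
{'clock': 5.45, 'qpos': [-0.1519, 0.5288, -0.1458, 1.9311, 0.1166, 0.6862, -1.8937], 'position': [0.5286, 0.0794, 0.1475], 'tool_rot': [-3.1412, -0.0034, 0.0453], 'force': [0.5825, 0.1641, -3.3983], 'grip_width': 0.0588}
```

View pics/g1.png

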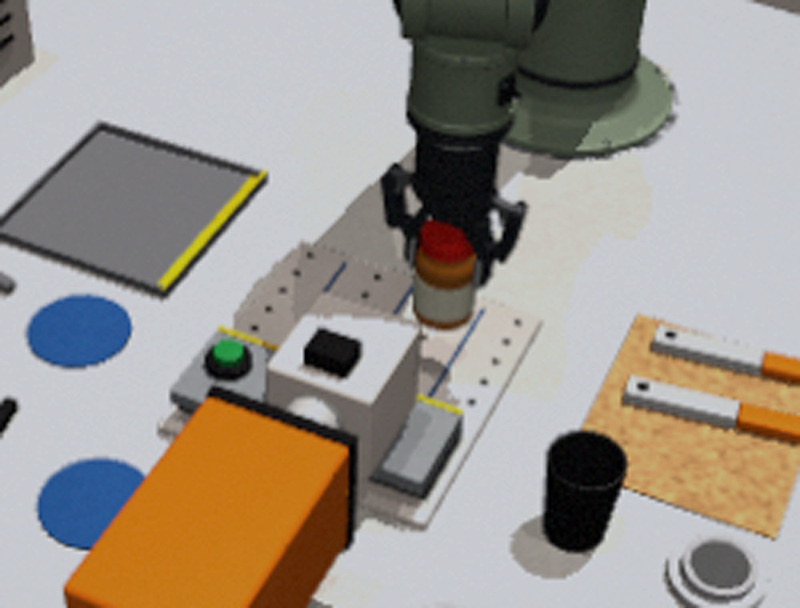

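Emit:
{"fn": "move_arm", "kwargs": {
  "motion": [
    [[0,-30,0],[0,0,0]],
    [[0,-80,0],[0,0,0]],
    [[0,-135,0],[0,0,0]],
    [[0,-190,0],[0,0,0]],
    [[0,-245,0],[0,0,0]],
    [[10,-295,0],[0,0,0]],
    [[40,-335,0],[0,0,0]],
    [[80,-348,0],[0,0,0]],
    [[115,-348,0],[0,0,0]],
    [[136,-348,0],[0,0,0]],
    [[136,-348,0],[0,0,0]],
    [[136,-348,0],[0,0,0]]
  ]
}}

```text
clock: 7.05
position: [0.6627, -0.2686, 0.1441]
tool_rot: [-3.141, 0.002, 0.046]
force: [0.1, -0.3, -3.5]
grip_width: 0.0587
```

```bash
python3 st.py; python3 - <<'E'
from fit import *
up(F,'scene',100,140,300,290,4,[],'g2.png')
E
```

```text
{'clock': 7.05, 'qpos': [0.376, 0.7844, -0.1267, 1.4147, 0.1101, 0.9515, -1.3034], 'position': [0.6627, -0.2686, 0.1441], 'tool_rot': [-3.1411, 0.0021, 0.0456], 'force': [0.1278, -0.2995, -3.476], 'grip_width': 0.0587}
```

View pics/g2.png

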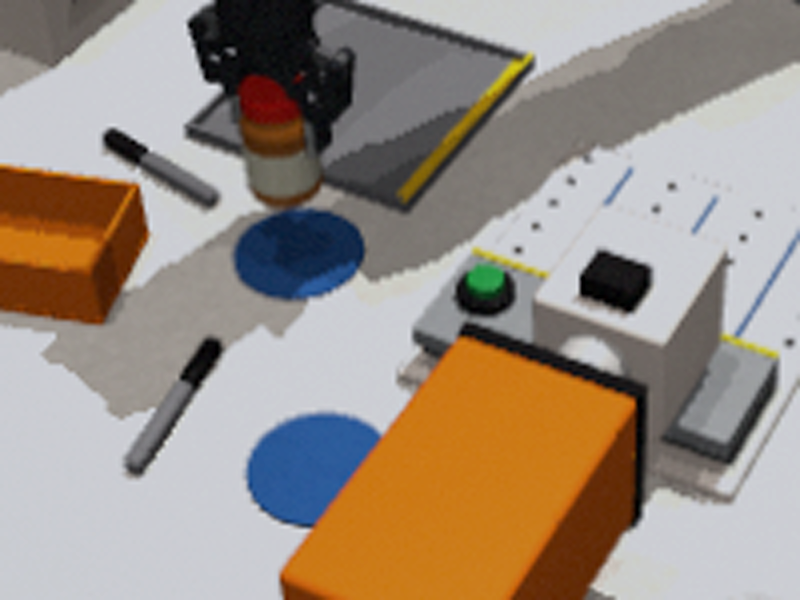

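Jar held upright above the mat at about px (174,200); lower it.

Emit:
{"fn": "move_arm", "kwargs": {
  "motion": [
    [[0,0,-30],[0,0,0]],
    [[0,0,-55],[0,0,0]],
    [[0,0,-68],[0,0,0]],
    [[0,0,-73],[0,0,0]],
    [[0,0,-74],[0,0,0]],
    [[0,0,-74],[0,0,0]]
  ]
}}

```text
clock: 7.9
position: [0.6641, -0.2687, 0.0721]
tool_rot: [3.141, -0.001, 0.046]
force: [-0.8, -0.1, -2.9]
grip_width: 0.0583
```

Emit:
{"fn": "move_arm", "kwargs": {
  "motion": [
    [[0,0,0],[0,0,0]],
    [[0,0,0],[0,0,0]],
    [[0,0,0],[0,0,0]],
    [[0,0,0],[0,0,0]]
  ],
  "jaw": 85
}}

```text
clock: 8.4
position: [0.6637, -0.2686, 0.0714]
tool_rot: [3.142, -0.0, 0.046]
force: [0.4, -0.5, 0.2]
grip_width: 0.085
```

Emit:
{"fn": "move_arm", "kwargs": {
  "motion": [
    [[0,0,20],[0,0,0]],
    [[0,0,60],[0,0,0]],
    [[0,0,120],[0,0,0]],
    [[0,0,180],[0,0,0]],
    [[0,0,180],[0,0,0]]
  ]
}}

```text
clock: 9.02
position: [0.6655, -0.2692, 0.2585]
tool_rot: [3.138, -0.009, 0.045]
force: [-0.1, 0.4, -1.4]
grip_width: 0.0852
```

```bash
python3 st.py; python3 - <<'E'
from lev import *
levers()
up(F,'scene',100,140,300,290,4,[],'g3.png'); up(F,'top',60,110,380,290,2.5,[],'g3t.png')
E
```

```text
{'clock': 9.025, 'qpos': [0.3771, 0.6729, -0.1315, 1.32, 0.0903, 1.1452, -1.2879], 'position': [0.6655, -0.2692, 0.2585], 'tool_rot': [3.1382, -0.0086, 0.0454], 'force': [-0.0878, 0.3664, -1.3555], 'grip_width': 0.0852}
top 0.86 ctr [0.4553 0.3457] size 28 179 tip ang deg -80.2 n_orange 176 / 526
top 0.67 ctr [0.371 0.345] size 28 178 tip ang deg -80.5 n_orange 179 / 518
top 0.27 ctr [0.6465 0.4126] size 87 87 tip ang deg -44.2 n_orange 0 / 641
scene 0.88 ctr [0.3733 0.3464] size 41 178 tip ang deg -78.8 n_orange 131 / 408
scene 0.73 ctr [0.4569 0.3448] size 43 178 tip ang deg -80.9 n_orange 143 / 470
scene 0.31 ctr [ 0.6784 -0.2544] size 91 107 tip ang deg -45.0 n_orange 0 / 301
```

View pics/g3.png

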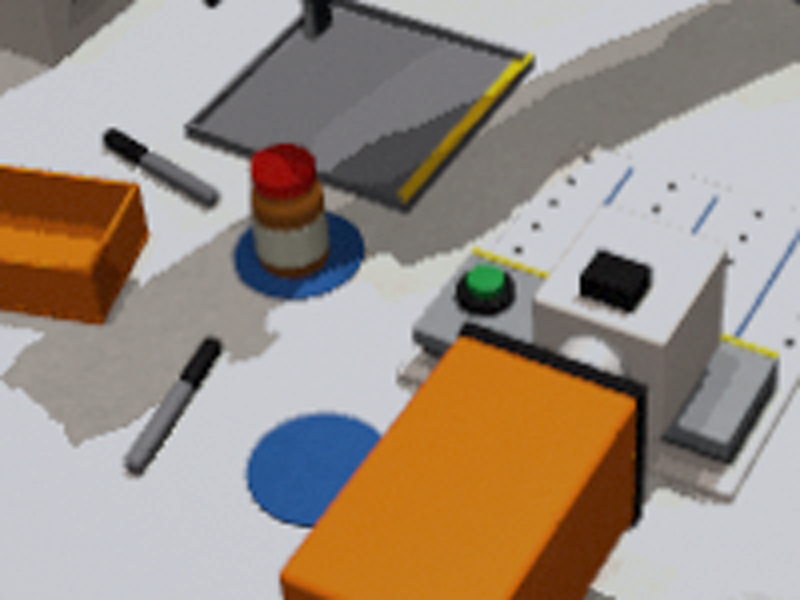

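View pics/g3t.png

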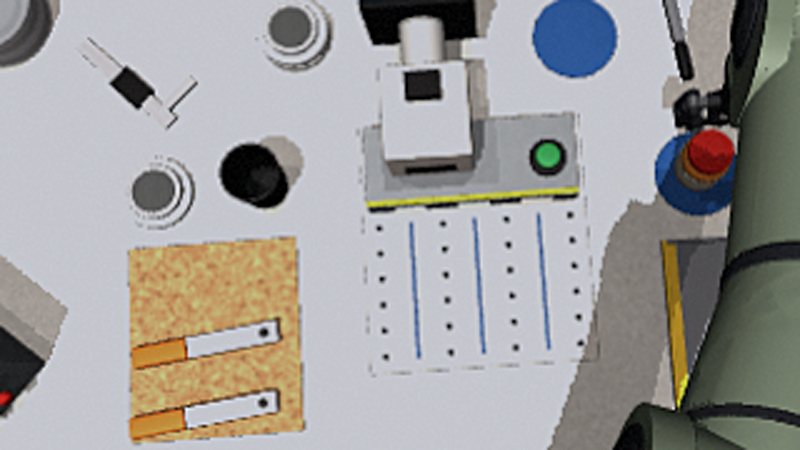

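Emit:
{"fn": "move_arm", "kwargs": {
  "motion": [
    [[-60,20,0],[0,0,0.15]],
    [[-115,50,0],[0,0,0.3]],
    [[-165,90,0],[0,0,0.48]],
    [[-190,145,0],[0,0,0.65]],
    [[-195,205,0],[0,0,0.82]],
    [[-200,265,0],[0,0,1.0]],
    [[-205,325,0],[0,0,1.17]],
    [[-210,385,0],[0,0,1.34]],
    [[-213,445,0],[0,0,1.5]],
    [[-217,505,0],[0,0,1.65]],
    [[-217,565,0],[0,0,1.7]],
    [[-217,620,0],[0,0,1.7]]
  ],
  "jaw": 60
}}

```text
clock: 10.72
position: [0.4461, 0.3531, 0.2504]
tool_rot: [-3.14, 0.001, 1.747]
force: [1.4, 0.5, 0.4]
grip_width: 0.0601
```

Emit:
{"fn": "move_arm", "kwargs": {
  "motion": [
    [[0,20,0],[0,0,0]],
    [[0,34,0],[0,0,0]],
    [[0,34,0],[0,0,0]],
    [[0,34,0],[0,0,0]],
    [[0,34,0],[0,0,0]]
  ]
}}

```text
clock: 11.35
position: [0.4472, 0.3844, 0.2514]
tool_rot: [3.141, 0.0, 1.744]
force: [-0.3, -0.2, -0.2]
grip_width: 0.0601
```

```bash
python3 st.py; python3 - <<'E'
from lev import *
levers()
E
```

```text
{'clock': 11.35, 'qpos': [-0.3451, 0.5438, -0.675, 1.6771, 0.3812, 1.0561, -0.9669], 'position': [0.4472, 0.3844, 0.2514], 'tool_rot': [3.1413, 0.0005, 1.7444], 'force': [-0.2975, -0.2229, -0.1753], 'grip_width': 0.0601}
top 0.93 ctr [0.4588 0.3262] size 27 141 tip ang deg -80.2 n_orange 48 / 360
scene 0.84 ctr [0.3715 0.3442] size 46 181 tip ang deg -77.7 n_orange 129 / 444
scene 0.76 ctr [0.4568 0.3452] size 41 183 tip ang deg -80.9 n_orange 153 / 484
```

Emit:
{"fn": "move_arm", "kwargs": {
  "motion": [
    [[1,1,-60],[0,0,0]],
    [[1,1,-115],[0,0,0]],
    [[1,1,-165],[0,0,0]],
    [[1,1,-195],[0,0,0]],
    [[1,1,-212],[0,0,0]],
    [[1,1,-219],[0,0,0]],
    [[1,1,-219],[0,0,0]]
  ]
}}

```text
clock: 12.42
position: [0.448, 0.3867, 0.0328]
tool_rot: [3.141, -0.0, 1.746]
force: [0.0, 0.2, 0.5]
grip_width: 0.0599
```

Emit:
{"fn": "move_arm", "kwargs": {
  "motion": [
    [[0,0,0],[0,0,0]],
    [[0,0,0],[0,0,0]],
    [[0,0,0],[0,0,0]],
    [[0,0,0],[0,0,0]],
    [[0,0,0],[0,0,0]]
  ],
  "jaw": 15,
  "grip_force": 60
}}

```text
clock: 13.05
position: [0.4482, 0.3868, 0.0334]
tool_rot: [3.14, -0.0, 1.746]
force: [-0.9, -2.4, 10.0]
grip_width: 0.0244
```

Emit:
{"fn": "move_arm", "kwargs": {
  "motion": [
    [[0,0,15],[0,0,0]],
    [[0,0,50],[0,0,0]],
    [[0,0,70],[0,0,0]],
    [[0,0,70],[0,0,0]]
  ]
}}

```text
clock: 13.55
position: [0.4484, 0.3868, 0.1039]
tool_rot: [3.139, -0.001, 1.745]
force: [0.8, -0.1, -3.8]
grip_width: 0.0244
```

```bash
python3 st.py; python3 - <<'E'
from lev import *
levers()
up(F,'scene',270,140,430,290,4,[],'g4.png')
E
```

```text
{'clock': 13.55, 'qpos': [-0.4175, 0.7276, -0.5776, 1.7839, 0.5376, 0.7898, -1.0924], 'position': [0.4484, 0.3868, 0.1039], 'tool_rot': [3.1393, -0.0012, 1.7453], 'force': [0.8342, -0.0578, -3.8212], 'grip_width': 0.0244}
top 0.56 ctr [0.4708 0.3019] size 31 60 tip ang deg -79.8 n_orange 0 / 168
scene 0.95 ctr [0.3785 0.3327] size 43 189 tip ang deg -77.7 n_orange 76 / 404
```

View pics/g4.png

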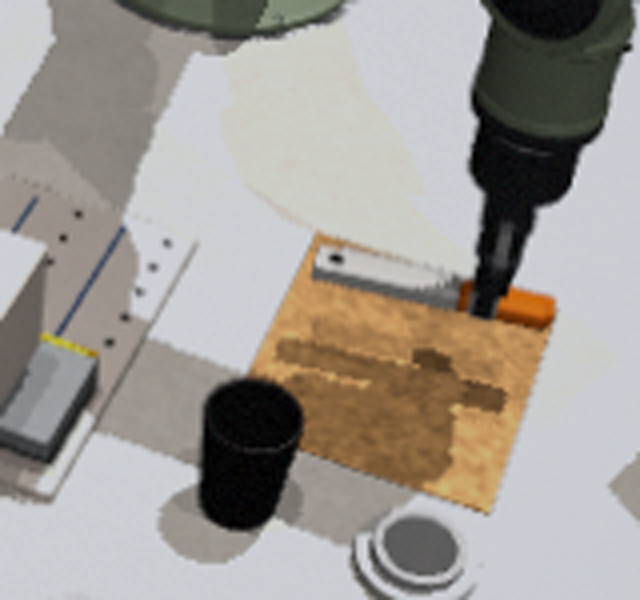

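Emit:
{"fn": "move_arm", "kwargs": {
  "motion": [
    [[2,-30,0],[0,0,0.14]],
    [[5,-62,0],[0,0,0.3]],
    [[8,-95,0],[0,0,0.46]],
    [[10,-128,0],[0,0,0.62]],
    [[12,-160,0],[0,0,0.78]],
    [[15,-195,0],[0,0,0.94]],
    [[18,-225,0],[0,0,1.1]],
    [[20,-255,0],[0,0,1.25]],
    [[23,-285,0],[0,0,1.38]],
    [[25,-302,0],[0,0,1.442]],
    [[25,-302,0],[0,0,1.442]],
    [[25,-302,0],[0,0,1.442]]
  ]
}}

```text
clock: 15.25
position: [0.4725, 0.0852, 0.102]
tool_rot: [3.141, -0.0, -3.096]
force: [-0.0, 0.9, -2.2]
grip_width: 0.0245
```

```bash
python3 st.py; python3 - <<'E'
from lev import *
levers(zt=.091)
up(F,'scene',180,130,380,280,4,[],'g5.png')
up(F,'top',190,150,310,270,5,[],'g5t.png')
E
```

```text
{'clock': 15.25, 'qpos': [0.3761, 0.7143, -0.9264, 2.0622, 0.8275, 0.7902, 0.5507], 'position': [0.4725, 0.0852, 0.102], 'tool_rot': [3.141, -0.0004, -3.0961], 'force': [-0.0286, 0.8772, -2.213], 'grip_width': 0.0245}
top 0.63 ctr [0.371  0.3274] size 28 171 tip ang deg -81.6 n_orange 191 / 546
scene 0.6 ctr [0.4497 0.3554] size 42 169 tip ang deg -79.0 n_orange 133 / 449
scene 0.55 ctr [0.5211 0.0901] size 181 31 tip ang deg 2.5 n_orange 42 / 304
```

View pics/g5.png

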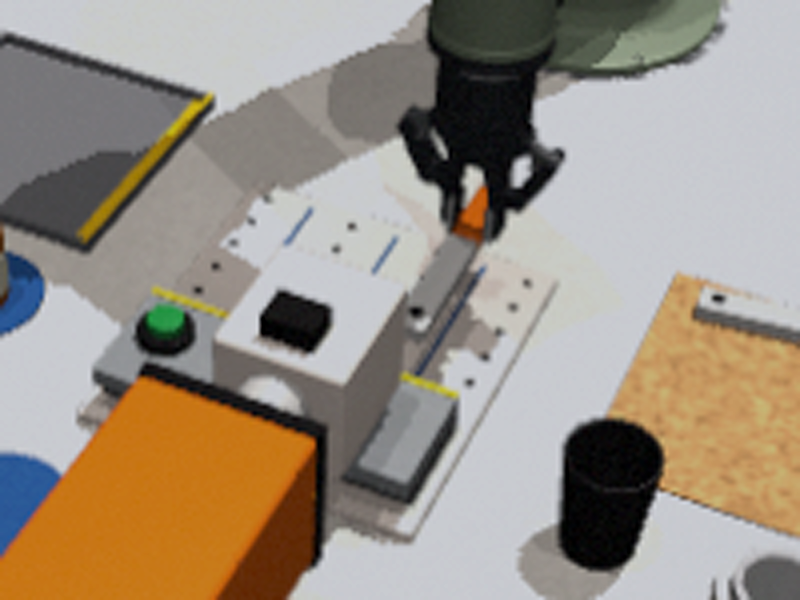

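View pics/g5t.png

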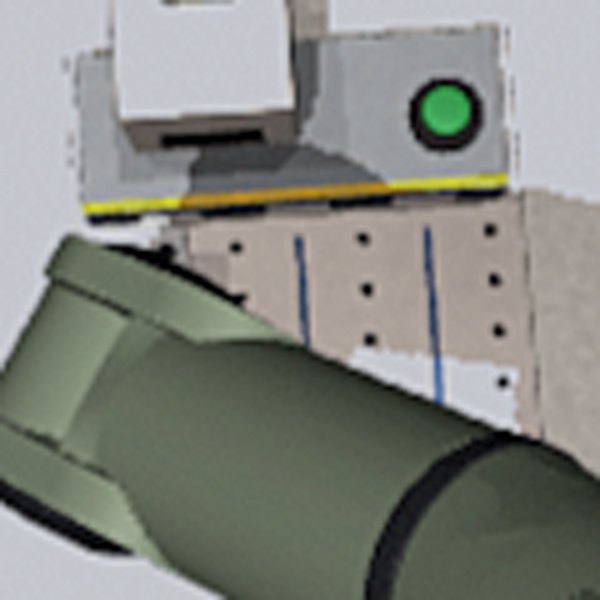

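Emit:
{"fn": "move_arm", "kwargs": {
  "motion": [
    [[0,0,-25],[0,0,0]],
    [[0,0,-45],[0,0,0]],
    [[0,0,-55],[0,0,0]],
    [[0,0,-57],[0,0,0]],
    [[0,0,-57],[0,0,0]],
    [[0,0,-57],[0,0,0]]
  ]
}}

```text
clock: 16.2
position: [0.473, 0.0845, 0.0458]
tool_rot: [-3.142, 0.001, -3.096]
force: [0.6, -0.4, -2.4]
grip_width: 0.0243
```

```bash
python3 st.py; python3 - <<'E'
from fit import *
up(F,'scene',220,160,360,265,5.5,[],'g6.png')
E
```

```text
{'clock': 16.2, 'qpos': [0.3083, 0.7993, -0.829, 2.0815, 0.9593, 0.7021, 0.4472], 'position': [0.473, 0.0845, 0.0458], 'tool_rot': [-3.1416, 0.0008, -3.0956], 'force': [0.6375, -0.433, -2.3951], 'grip_width': 0.0243}
```

View pics/g6.png

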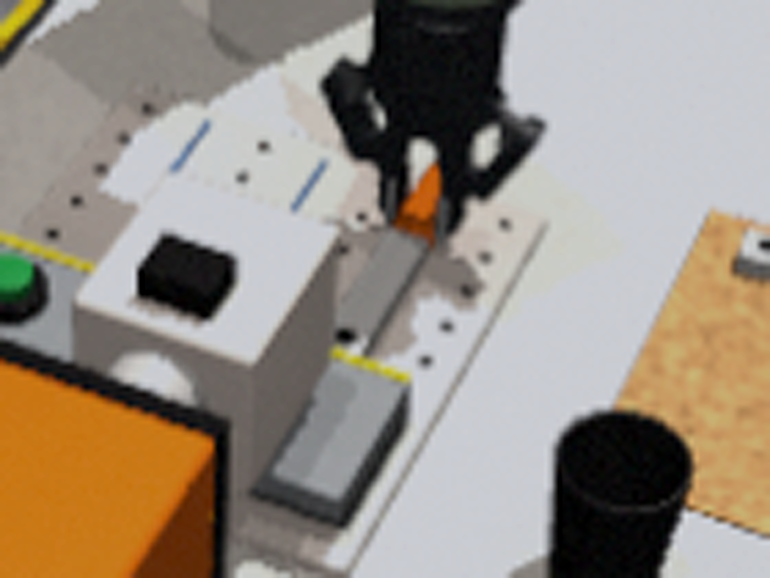

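Emit:
{"fn": "move_arm", "kwargs": {
  "motion": [
    [[10,0.5,0],[0,0,0]],
    [[22,1,0],[0,0,0]],
    [[34,1.6,0],[0,0,0]],
    [[46,2.1,0],[0,0,0]],
    [[58,2.7,0],[0,0,0]],
    [[66,3,0],[0,0,0]],
    [[72,3.3,0],[0,0,0]],
    [[72,3.3,0],[0,0,0]]
  ]
}}

```text
clock: 17.3
position: [0.5448, 0.0878, 0.0452]
tool_rot: [3.142, -0.0, -3.096]
force: [0.6, 0.3, -1.9]
grip_width: 0.0243
```

Emit:
{"fn": "move_arm", "kwargs": {
  "motion": [
    [[2,0,-1],[0,0,0]],
    [[4,0.2,-2],[0,0,0]],
    [[6,0.3,-2],[0,0,0]],
    [[8,0.4,-2],[0,0,0]],
    [[8,0.4,-2],[0,0,0]]
  ]
}}

```text
clock: 17.92
position: [0.5528, 0.0882, 0.0433]
tool_rot: [3.142, 0.0, -3.095]
force: [-0.2, -0.0, -1.9]
grip_width: 0.0244
```

Emit:
{"fn": "move_arm", "kwargs": {
  "motion": [
    [[2,0,0],[0,0,0]],
    [[3,0.1,0],[0,0,0]],
    [[4,0.2,0],[0,0,0]],
    [[4,0.2,0],[0,0,0]]
  ]
}}

```text
clock: 18.42
position: [0.5538, 0.0882, 0.0424]
tool_rot: [-3.14, -0.006, -3.095]
force: [-16.9, -0.4, 0.6]
grip_width: 0.0243
```

Emit:
{"fn": "move_arm", "kwargs": {
  "motion": [
    [[0,0,-1],[0,0,0]],
    [[0,0,-1],[0,0,0]]
  ]
}}

```text
clock: 18.68
position: [0.5537, 0.0882, 0.0417]
tool_rot: [-3.14, -0.005, -3.095]
force: [-20.6, -0.6, 8.3]
grip_width: 0.0248
```

Emit:
{"fn": "move_arm", "kwargs": {
  "motion": [
    [[0,0,0],[0,0,0]],
    [[0,0,0],[0,0,0]],
    [[0,0,0],[0,0,0]]
  ],
  "jaw": 50
}}

```text
clock: 19.05
position: [0.557, 0.0884, 0.0424]
tool_rot: [3.142, 0.0, -3.096]
force: [-0.0, -0.8, 0.0]
grip_width: 0.0503
```

Emit:
{"fn": "move_arm", "kwargs": {
  "motion": [
    [[0,0,20],[0,0,0]],
    [[-20,0,60],[0,0,0]],
    [[-62,0,80],[0,0,0]],
    [[-75,-2,80],[0,0,0]],
    [[-75,-2,80],[0,0,0]]
  ],
  "jaw": 0
}}

```text
clock: 19.68
position: [0.4819, 0.0859, 0.123]
tool_rot: [-3.141, 0.001, -3.096]
force: [0.7, -0.5, 0.3]
grip_width: -0.0001
```

```bash
python3 st.py; python3 - <<'E'
from lev import *
levers()
up(F,'scene',220,160,360,265,5.5,[],'g7.png')
E
```

```text
{'clock': 19.675, 'qpos': [0.3954, 0.6931, -0.9549, 2.0287, 0.7821, 0.8352, 0.5976], 'position': [0.4819, 0.0859, 0.123], 'tool_rot': [-3.1408, 0.001, -3.0955], 'force': [0.6677, -0.4658, 0.2817], 'grip_width': -0.0001}
top 0.93 ctr [0.3716 0.3449] size 26 179 tip ang deg -80.6 n_orange 180 / 508
top 0.62 ctr [0.6462 0.4127] size 91 88 tip ang deg 1.5 n_orange 0 / 680
scene 0.81 ctr [0.3703 0.3442] size 43 175 tip ang deg -79.2 n_orange 121 / 421
scene 0.44 ctr [0.5367 0.0861] size 87 27 tip ang deg 3.9 n_orange 99 / 152
```

View pics/g7.png

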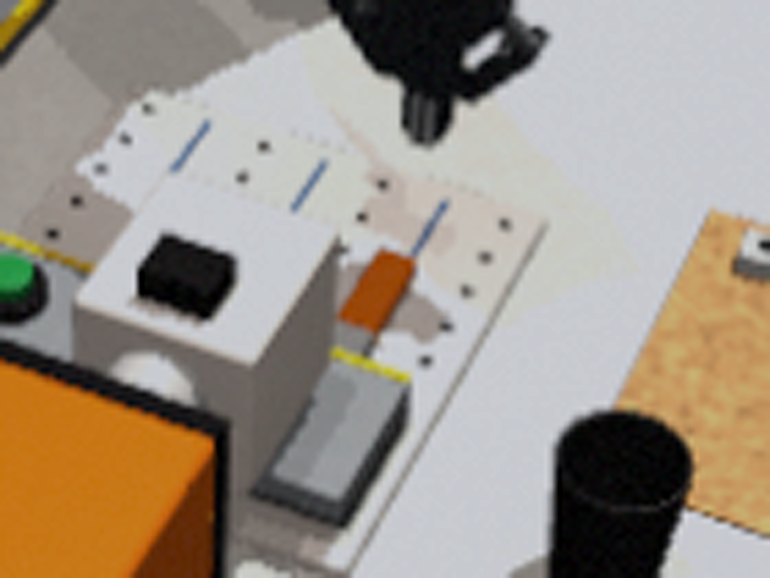

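Emit:
{"fn": "move_arm", "kwargs": {
  "motion": [
    [[-4,0,-50],[0,0,0]],
    [[-4,0,-75],[0,0,0]],
    [[-4,0,-80],[0,0,0]],
    [[0,0.2,-80],[0,0,0]],
    [[5,0.4,-80],[0,0,0]],
    [[8,0.6,-80],[0,0,0]],
    [[11,0.8,-80],[0,0,0]],
    [[11,0.8,-80],[0,0,0]]
  ]
}}

```text
clock: 20.88
position: [0.4929, 0.0871, 0.0424]
tool_rot: [-3.142, 0.0, -3.096]
force: [-0.1, -0.4, -0.2]
grip_width: -0.0
```

Emit:
{"fn": "move_arm", "kwargs": {
  "motion": [
    [[1,0,0],[0,0,0]],
    [[2,0,0],[0,0,0]],
    [[3,0.1,0],[0,0,0]],
    [[3,0.1,0],[0,0,0]]
  ]
}}

```text
clock: 21.38
position: [0.4937, 0.0871, 0.042]
tool_rot: [-3.141, -0.003, -3.095]
force: [-14.9, -0.8, 9.5]
grip_width: 0.0
```

Emit:
{"fn": "move_arm", "kwargs": {
  "motion": [
    [[-20,0,0],[0,0,0]],
    [[-25,0,40],[0,0,0]],
    [[-35,30,90],[0,0,-0.15]],
    [[-45,65,120],[0,0,-0.32]],
    [[-58,100,130],[0,0,-0.5]],
    [[-70,135,130],[0,0,-0.66]],
    [[-85,170,130],[0,0,-0.83]],
    [[-100,205,130],[0,0,-1.0]],
    [[-112,240,130],[0,0,-1.17]],
    [[-125,270,130],[0,0,-1.33]],
    [[-130,298,130],[0,0,-1.447]],
    [[-130,298,130],[0,0,-1.447]]
  ],
  "jaw": 60
}}

```text
clock: 22.88
position: [0.3646, 0.3873, 0.1724]
tool_rot: [3.141, -0.001, 1.743]
force: [0.6, -1.2, -0.8]
grip_width: 0.0601
```

```bash
python3 st.py; python3 - <<'E'
from lev import *
levers()
E
```

```text
{'clock': 22.875, 'qpos': [-0.439, 0.5606, -0.6668, 1.8992, 0.4577, 0.8374, -1.1732], 'position': [0.3646, 0.3873, 0.1724], 'tool_rot': [3.1415, -0.0011, 1.7428], 'force': [0.639, -1.2458, -0.7666], 'grip_width': 0.0601}
top 0.75 ctr [0.5623 0.0874] size 118 28 tip ang deg 2.7 n_orange 150 / 330
top 0.65 ctr [0.3749 0.3251] size 28 131 tip ang deg -83.2 n_orange 17 / 336
scene 0.73 ctr [0.3707 0.3452] size 41 178 tip ang deg -78.2 n_orange 127 / 419
scene 0.59 ctr [0.5374 0.0857] size 91 32 tip ang deg 3.2 n_orange 103 / 187
```

Emit:
{"fn": "move_arm", "kwargs": {
  "motion": [
    [[0,-1,-50],[0,0,0]],
    [[0,-2,-95],[0,0,0]],
    [[0,-2,-122],[0,0,0]],
    [[0,-2,-135],[0,0,0]],
    [[0,-2,-140],[0,0,0]],
    [[0,-2,-140],[0,0,0]]
  ]
}}

```text
clock: 23.82
position: [0.366, 0.3834, 0.0329]
tool_rot: [3.141, -0.0, 1.74]
force: [0.2, -0.2, 0.7]
grip_width: 0.0603
```

Emit:
{"fn": "move_arm", "kwargs": {
  "motion": [
    [[0,0,0],[0,0,0]],
    [[0,0,0],[0,0,0]],
    [[0,0,0],[0,0,0]],
    [[0,0,0],[0,0,0]],
    [[0,0,0],[0,0,0]]
  ],
  "jaw": 15
}}

```text
clock: 24.45
position: [0.366, 0.3835, 0.0332]
tool_rot: [3.14, -0.0, 1.741]
force: [-2.3, -3.3, 12.7]
grip_width: 0.0242
```

Emit:
{"fn": "move_arm", "kwargs": {
  "motion": [
    [[0,0,15],[0,0,0]],
    [[0,0,50],[0,0,0]],
    [[0,0,70],[0,0,0]],
    [[0,0,70],[0,0,0]]
  ]
}}

```text
clock: 24.95
position: [0.3664, 0.3836, 0.1038]
tool_rot: [3.139, -0.001, 1.74]
force: [-1.0, -0.2, -2.6]
grip_width: 0.0242
```

```bash
python3 st.py; python3 - <<'E'
from lev import *
levers(zt=.09)
up(F,'scene',270,140,430,290,4,[],'g8.png')
E
```

```text
{'clock': 24.95, 'qpos': [-0.4863, 0.6577, -0.5976, 1.9466, 0.5609, 0.7046, -1.2565], 'position': [0.3664, 0.3836, 0.1038], 'tool_rot': [3.1393, -0.0014, 1.7402], 'force': [-0.9796, -0.1636, -2.5996], 'grip_width': 0.0242}
top 0.64 ctr [0.5532 0.0816] size 112 26 tip ang deg 3.0 n_orange 153 / 329
scene 0.75 ctr [0.3757 0.3439] size 44 171 tip ang deg -77.5 n_orange 36 / 339
scene 0.64 ctr [0.6035 0.1126] size 81 26 tip ang deg 2.1 n_orange 101 / 159
```

View pics/g8.png

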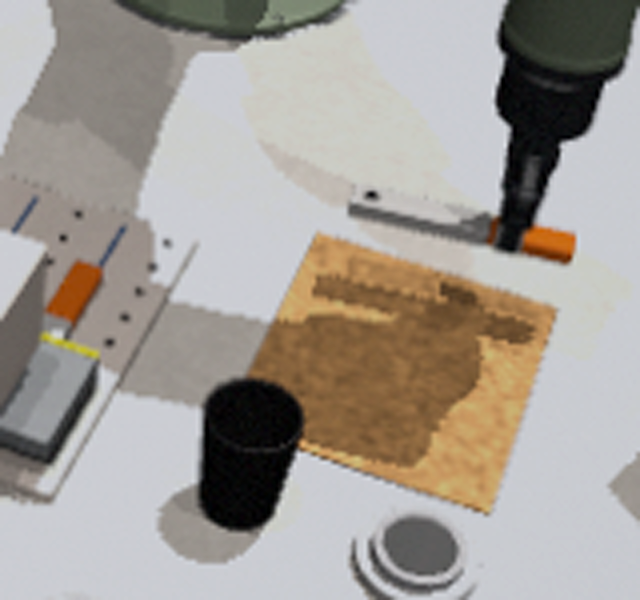

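Emit:
{"fn": "move_arm", "kwargs": {
  "motion": [
    [[12,-30,0],[0,0,0.14]],
    [[28,-75,0],[0,0,0.28]],
    [[42,-120,0],[0,0,0.42]],
    [[56,-165,0],[0,0,0.57]],
    [[70,-210,0],[0,0,0.72]],
    [[80,-255,0],[0,0,0.87]],
    [[90,-300,0],[0,0,1.02]],
    [[98,-345,0],[0,0,1.17]],
    [[106,-390,0],[0,0,1.3]],
    [[112,-430,0],[0,0,1.4]],
    [[115,-459,0],[0,0,1.447]],
    [[115,-459,0],[0,0,1.447]]
  ]
}}

```text
clock: 26.65
position: [0.4802, -0.0778, 0.1013]
tool_rot: [3.141, -0.002, -3.099]
force: [0.4, 0.6, -1.5]
grip_width: 0.0243
```

Emit:
{"fn": "move_arm", "kwargs": {
  "motion": [
    [[0,0,0],[0,0,0]],
    [[0,0,0],[0,0,0]]
  ]
}}

```text
clock: 26.9
position: [0.4806, -0.0747, 0.1022]
tool_rot: [3.141, -0.0, -3.094]
force: [0.3, 0.3, -0.8]
grip_width: 0.0241
```

```bash
python3 st.py; python3 - <<'E'
from lev import *
levers(zt=.09)
up(F,'scene',180,130,380,280,4,[],'g9.png')
E
```

```text
{'clock': 26.9, 'qpos': [0.7139, 0.7273, -0.9385, 2.0462, 0.8358, 0.8075, 0.8841], 'position': [0.4806, -0.0747, 0.1022], 'tool_rot': [3.1413, -0.0002, -3.0941], 'force': [0.2691, 0.3014, -0.8275], 'grip_width': 0.0241}
top 0.77 ctr [0.5531 0.0812] size 112 25 tip ang deg 3.3 n_orange 148 / 298
scene 0.62 ctr [0.6042 0.1133] size 83 28 tip ang deg 6.5 n_orange 106 / 169
scene 0.59 ctr [ 0.5349 -0.0698] size 160 35 tip ang deg 5.5 n_orange 27 / 299
```

View pics/g9.png

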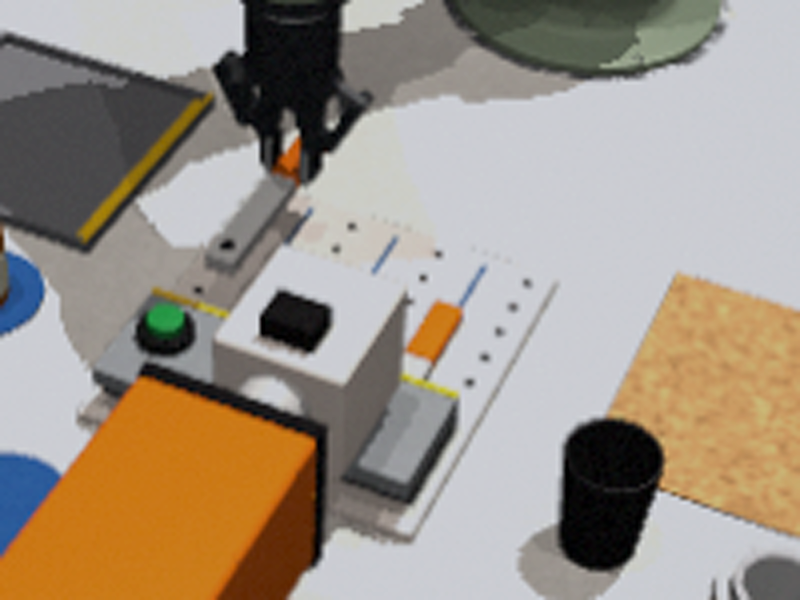

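Emit:
{"fn": "move_arm", "kwargs": {
  "motion": [
    [[0,0,-25],[0,0,0]],
    [[0,0,-45],[0,0,0]],
    [[0,0,-55],[0,0,0]],
    [[0,0,-58],[0,0,0]],
    [[0,0,-58],[0,0,0]],
    [[0,0,-58],[0,0,0]]
  ]
}}

```text
clock: 27.85
position: [0.481, -0.0758, 0.0448]
tool_rot: [-3.141, 0.001, -3.096]
force: [0.2, -0.2, -0.5]
grip_width: 0.0246
```

```bash
python3 st.py; python3 - <<'E'
from fit import *
st=np.array([.6231,.0115,.046])
up(F,'scene',190,150,330,255,5.5,[(W(st,[[-190,-80,12],[0,-80,12]]),(255,0,255)),(W(st,[[-190,-67,31],[0,-67,31]]),(255,255,0)),(W(st,[[-190,-93,31],[0,-93,31]]),(255,255,0))],'g10.png')
E
```

```text
{'clock': 27.85, 'qpos': [0.6485, 0.8132, -0.8421, 2.0651, 0.966, 0.7196, 0.7821], 'position': [0.481, -0.0758, 0.0448], 'tool_rot': [-3.1414, 0.0007, -3.0955], 'force': [0.2075, -0.2409, -0.5236], 'grip_width': 0.0246}
```

View pics/g10.png

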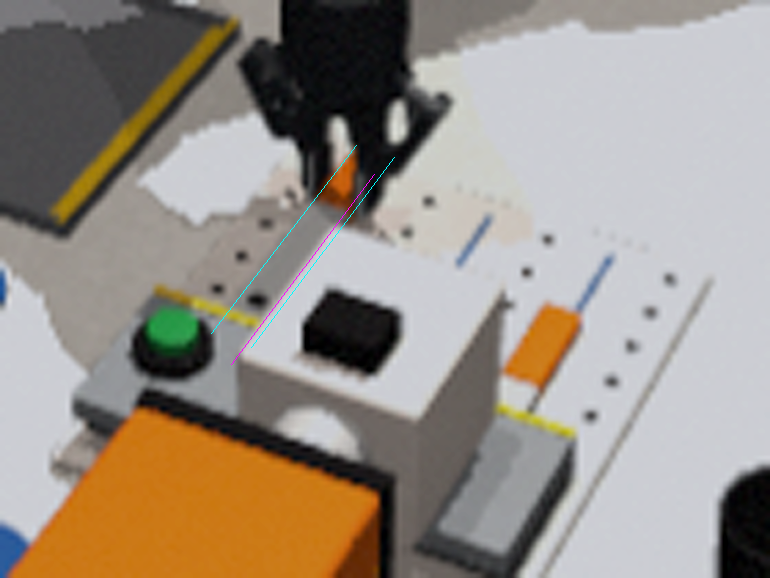

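Emit:
{"fn": "move_arm", "kwargs": {
  "motion": [
    [[10,0.5,0],[0,0,0]],
    [[22,1,0],[0,0,0]],
    [[34,1.6,0],[0,0,0]],
    [[46,2.1,0],[0,0,0]],
    [[58,2.7,0],[0,0,0]],
    [[66,3,0],[0,0,0]],
    [[74,3.4,0],[0,0,0]],
    [[74,3.4,0],[0,0,0]]
  ]
}}

```text
clock: 28.95
position: [0.555, -0.0723, 0.0442]
tool_rot: [3.141, 0.0, -3.096]
force: [0.0, -0.4, -1.9]
grip_width: 0.0242
```

Emit:
{"fn": "move_arm", "kwargs": {
  "motion": [
    [[2,0,-1],[0,0,0]],
    [[4,0.2,-1],[0,0,0]],
    [[6,0.3,-1],[0,0,0]],
    [[7,0.3,-1],[0,0,0]],
    [[7,0.3,-1],[0,0,0]]
  ]
}}

```text
clock: 29.58
position: [0.5617, -0.0721, 0.0433]
tool_rot: [-3.142, 0.0, -3.095]
force: [-0.1, -0.7, -1.1]
grip_width: 0.0243
```

Emit:
{"fn": "move_arm", "kwargs": {
  "motion": [
    [[2,0,0],[0,0,0]],
    [[3,0.1,0],[0,0,0]],
    [[4,0.2,0],[0,0,0]],
    [[4,0.2,0],[0,0,0]]
  ]
}}

```text
clock: 30.08
position: [0.5649, -0.072, 0.043]
tool_rot: [-3.141, -0.002, -3.095]
force: [-6.1, -1.1, -0.4]
grip_width: 0.0243
```

Emit:
{"fn": "move_arm", "kwargs": {
  "motion": [
    [[1,0,0],[0,0,0]],
    [[2,0,-1],[0,0,0]],
    [[2,0,-1],[0,0,0]]
  ]
}}

```text
clock: 30.45
position: [0.5651, -0.0721, 0.0417]
tool_rot: [-3.14, -0.005, -3.095]
force: [-18.4, -0.5, 8.5]
grip_width: 0.0243
```

Emit:
{"fn": "move_arm", "kwargs": {
  "motion": [
    [[0,0,0],[0,0,0]],
    [[0,0,0],[0,0,0]],
    [[0,0,0],[0,0,0]]
  ],
  "jaw": 50
}}

```text
clock: 30.82
position: [0.568, -0.0718, 0.0424]
tool_rot: [3.142, 0.001, -3.095]
force: [0.4, -0.1, 0.2]
grip_width: 0.0499
```

Emit:
{"fn": "move_arm", "kwargs": {
  "motion": [
    [[0,0,20],[0,0,0]],
    [[-20,0,60],[0,0,0]],
    [[-62,-3,80],[0,0,0]],
    [[-83,-4,60],[0,0,0]],
    [[-83,-4,25],[0,0,0]],
    [[-83,-4,4],[0,0,0]],
    [[-83,-4,1],[0,0,0]],
    [[-83,-4,1],[0,0,0]]
  ],
  "jaw": 0
}}

```text
clock: 31.82
position: [0.4852, -0.0757, 0.0443]
tool_rot: [-3.141, 0.001, -3.095]
force: [-0.9, 1.1, 1.0]
grip_width: -0.0
```

Emit:
{"fn": "move_arm", "kwargs": {
  "motion": [
    [[4,0.2,0],[0,0,0]],
    [[8,0.4,-1],[0,0,0]],
    [[12,0.6,-1],[0,0,0]],
    [[15,0.7,-1],[0,0,0]],
    [[17,0.8,-1],[0,0,0]],
    [[18,0.8,-1],[0,0,0]],
    [[18,0.8,-1],[0,0,0]]
  ]
}}

```text
clock: 32.7
position: [0.502, -0.075, 0.0422]
tool_rot: [-3.141, -0.001, -3.095]
force: [-6.4, 0.8, 2.8]
grip_width: 0.0
```

Emit:
{"fn": "move_arm", "kwargs": {
  "motion": [
    [[2,0,0],[0,0,0]],
    [[2,0,0],[0,0,0]],
    [[-15,-1,0],[0,0,0]],
    [[-20,-2,60],[0,0,0]],
    [[0,-4,110],[0,0,0]],
    [[50,-6,120],[0,0,0]],
    [[110,-6,120],[0,0,0]],
    [[160,-6,120],[0,0,0]],
    [[170,-6,120],[0,0,0]],
    [[170,-6,120],[0,0,0]]
  ]
}}

```text
clock: 33.95
position: [0.6724, -0.0806, 0.1618]
tool_rot: [3.141, -0.001, -3.095]
force: [-0.2, 0.5, -0.1]
grip_width: -0.0001
```

```bash
python3 st.py; python3 - <<'E'
from lev import *
levers()
st=np.array([.6231,.0115,.046]); Y=(0,255,255)
a=np.linspace(0,6.3,30)
pl=[(W(st,[[-115,67,28],[-115,93,28],[0,93,28],[0,67,28]]),Y),(W(st,[[-115,-67,28],[-115,-93,28],[0,-93,28],[0,-67,28]]),Y)]
up(F,'scene',180,150,330,262,5,pl,'g11.png')
up(F,'top',190,150,310,270,5,pl,'g11t.png')
E
```

```text
{'clock': 33.95, 'qpos': [0.5671, 0.8759, -0.933, 1.4957, 0.7415, 1.151, 1.1143], 'position': [0.6724, -0.0806, 0.1618], 'tool_rot': [3.1412, -0.0007, -3.0949], 'force': [-0.2406, 0.4624, -0.0821], 'grip_width': -0.0001}
top 0.9 ctr [0.5621 0.087 ] size 117 27 tip ang deg 3.1 n_orange 165 / 302
top 0.57 ctr [ 0.57   -0.0765] size 114 28 tip ang deg 0.9 n_orange 164 / 286
scene 0.54 ctr [0.5381 0.087 ] size 90 33 tip ang deg 3.1 n_orange 107 / 187
```

View pics/g11.png

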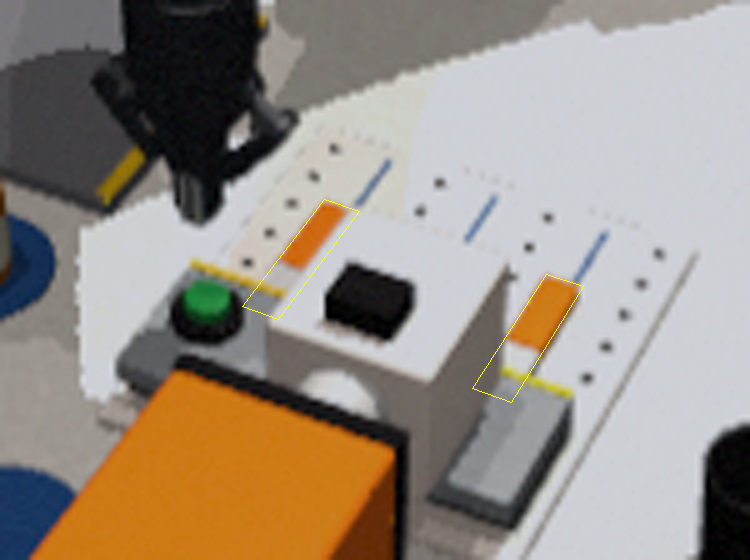

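View pics/g11t.png

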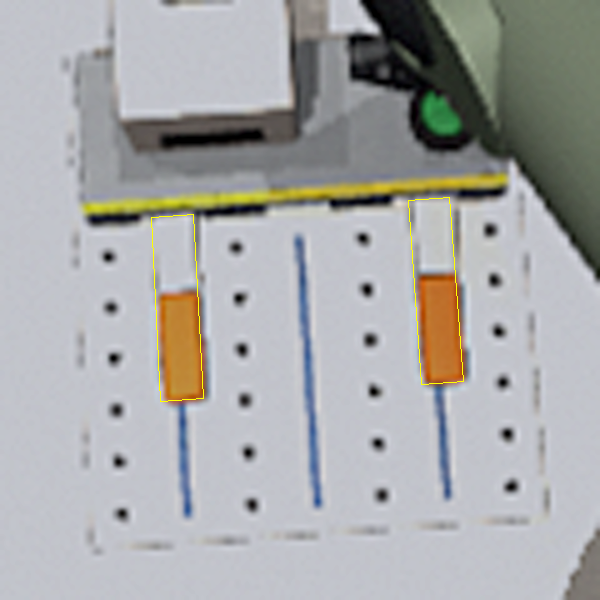

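Emit:
{"fn": "move_arm", "kwargs": {
  "motion": [
    [[0,-0.7,-30],[0,0,0]],
    [[0,-0.7,-50],[0,0,0]],
    [[0,-0.7,-57],[0,0,0]],
    [[0,-0.7,-58],[0,0,0]],
    [[0,-0.7,-58],[0,0,0]]
  ]
}}

```text
clock: 34.78
position: [0.673, -0.0817, 0.105]
tool_rot: [-3.142, 0.001, -3.095]
force: [-0.5, 0.8, -0.3]
grip_width: 0.0002
```

Emit:
{"fn": "move_arm", "kwargs": {
  "motion": [
    [[0,0,-2],[0,0,0]],
    [[0,0,-4],[0,0,0]],
    [[0,0,-5],[0,0,0]],
    [[0,0,-5],[0,0,0]]
  ]
}}

```text
clock: 35.28
position: [0.6729, -0.0818, 0.0994]
tool_rot: [-3.142, 0.0, -3.095]
force: [1.3, 0.2, 2.8]
grip_width: 0.0002
```

Contact at about 0.099; press on.

Emit:
{"fn": "move_arm", "kwargs": {
  "motion": [
    [[0,0,-2],[0,0,0]],
    [[0,0,-4],[0,0,0]],
    [[0,0,-6],[0,0,0]],
    [[0,0,-6],[0,0,0]]
  ]
}}

```text
clock: 35.78
position: [0.673, -0.0818, 0.0948]
tool_rot: [-3.141, 0.001, -3.096]
force: [-7.1, -1.8, 24.5]
grip_width: 0.0
```

Emit:
{"fn": "move_arm", "kwargs": {
  "motion": [
    [[0,0,-1],[0,0,0]],
    [[0,0,-2],[0,0,0]],
    [[0,0,-3],[0,0,0]],
    [[0,0,-3],[0,0,0]]
  ]
}}

```text
clock: 36.28
position: [0.6732, -0.0817, 0.0942]
tool_rot: [-3.14, 0.002, -3.096]
force: [-19.9, -4.5, 59.0]
grip_width: -0.0001
```

Emit:
{"fn": "move_arm", "kwargs": {
  "motion": [
    [[0,0,5],[0,0,0]],
    [[0,0,20],[0,0,0]],
    [[-10,0,60],[0,0,0]],
    [[-60,0,80],[0,0,0]],
    [[-100,3,80],[0,0,0]],
    [[-108,4,80],[0,0,0]],
    [[-108,4,80],[0,0,0]]
  ],
  "jaw": 50
}}

```text
clock: 37.15
position: [0.5648, -0.0779, 0.1706]
tool_rot: [-3.141, 0.0, -3.096]
force: [0.8, 0.5, -0.1]
grip_width: 0.05
```

```bash
python3 st.py; python3 - <<'E'
from lev import *
levers()
E
```

```text
{'clock': 37.15, 'qpos': [0.6928, 0.7331, -0.9885, 1.7915, 0.7147, 1.0219, 1.0389], 'position': [0.5648, -0.0779, 0.1706], 'tool_rot': [-3.1413, 0.0002, -3.0955], 'force': [0.7696, 0.4821, -0.0825], 'grip_width': 0.05}
top 0.89 ctr [0.5624 0.0872] size 118 27 tip ang deg 3.1 n_orange 154 / 302
scene 0.73 ctr [0.5389 0.0863] size 89 27 tip ang deg 3.2 n_orange 95 / 151
```

Emit:
{"fn": "move_arm", "kwargs": {
  "motion": [
    [[-4,5.6,-40],[0,0,0]],
    [[-4,5.6,-85],[0,0,0]],
    [[-4,5.6,-112],[0,0,0]],
    [[-4,5.6,-124],[0,0,0]],
    [[-4,5.6,-128],[0,0,0]],
    [[-4,5.6,-128],[0,0,0]]
  ]
}}

```text
clock: 38.1
position: [0.5612, -0.0721, 0.0429]
tool_rot: [-3.142, 0.001, -3.095]
force: [-0.4, 0.9, 0.5]
grip_width: 0.0501
```

Emit:
{"fn": "move_arm", "kwargs": {
  "motion": [
    [[0,0,0],[0,0,0]],
    [[0,0,0],[0,0,0]],
    [[0,0,0],[0,0,0]],
    [[0,0,0],[0,0,0]],
    [[0,0,0],[0,0,0]]
  ],
  "jaw": 15
}}

```text
clock: 38.72
position: [0.5611, -0.0723, 0.0433]
tool_rot: [-3.141, 0.001, -3.096]
force: [-2.1, -0.5, 10.5]
grip_width: 0.0243
```

Emit:
{"fn": "move_arm", "kwargs": {
  "motion": [
    [[0,0,2],[0,0,0]],
    [[-10,-0.5,3],[0,0,0]],
    [[-25,-1.1,3],[0,0,0]],
    [[-45,-2.1,3],[0,0,0]],
    [[-65,-3,3],[0,0,0]],
    [[-85,-3.9,3],[0,0,0]],
    [[-88,-4,3],[0,0,0]],
    [[-88,-4,30],[0,0,0]],
    [[-88,-4,60],[0,0,0]],
    [[-88,-4,60],[0,0,0]]
  ]
}}

```text
clock: 39.98
position: [0.4738, -0.0763, 0.1039]
tool_rot: [-3.141, 0.003, -3.096]
force: [-0.2, 0.8, -1.5]
grip_width: 0.024
```

```bash
python3 st.py; python3 - <<'E'
from lev import *
levers(zt=.09)
up(F,'scene',130,120,330,270,4,[],'g12.png')
E
```

```text
{'clock': 39.975, 'qpos': [0.7188, 0.712, -0.9333, 2.0641, 0.8309, 0.7922, 0.885], 'position': [0.4738, -0.0763, 0.1039], 'tool_rot': [-3.1409, 0.0029, -3.0959], 'force': [-0.2123, 0.8084, -1.4516], 'grip_width': 0.024}
top 0.66 ctr [0.5517 0.0794] size 32 114 tip ang deg -0.2 n_orange 165 / 357
scene 0.83 ctr [ 0.5281 -0.0699] size 171 33 tip ang deg 2.5 n_orange 32 / 294
```

View pics/g12.png

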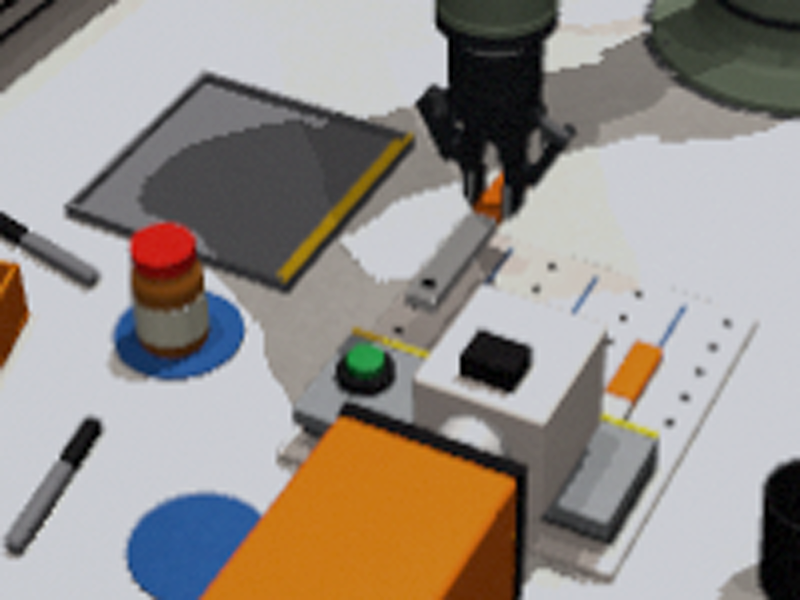

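Emit:
{"fn": "move_arm", "kwargs": {
  "motion": [
    [[0,-5,0],[0,0,-0.15]],
    [[0,-15,0],[0,0,-0.32]],
    [[0,-30,0],[0,0,-0.49]],
    [[0,-45,0],[0,0,-0.66]],
    [[3,-60,0],[0,0,-0.83]],
    [[6,-85,0],[0,0,-1.0]],
    [[9,-115,0],[0,0,-1.17]],
    [[12,-150,0],[0,0,-1.33]],
    [[15,-185,0],[0,0,-1.48]],
    [[17,-215,0],[0,0,-1.572]],
    [[17,-220,0],[0,0,-1.572]],
    [[17,-220,0],[0,0,-1.572]]
  ]
}}

```text
clock: 41.68
position: [0.4894, -0.2956, 0.1016]
tool_rot: [-3.141, -0.001, 1.617]
force: [-0.0, 0.3, -1.7]
grip_width: 0.0241
```

```bash
python3 st.py; python3 - <<'E'
from lev import *
levers(zt=.09)
up(F,'scene',130,100,330,250,4,[],'g13.png')
E
```

```text
{'clock': 41.675, 'qpos': [0.8306, 0.7033, -0.5594, 1.8374, 0.5247, 0.7538, 0.0314], 'position': [0.4894, -0.2956, 0.1016], 'tool_rot': [-3.1407, -0.0008, 1.6169], 'force': [-0.0235, 0.2698, -1.6638], 'grip_width': 0.0241}
top 0.74 ctr [0.553  0.0805] size 111 27 tip ang deg 2.0 n_orange 165 / 320
scene 0.51 ctr [ 0.497  -0.3331] size 46 193 tip ang deg -88.1 n_orange 68 / 319
```

View pics/g13.png

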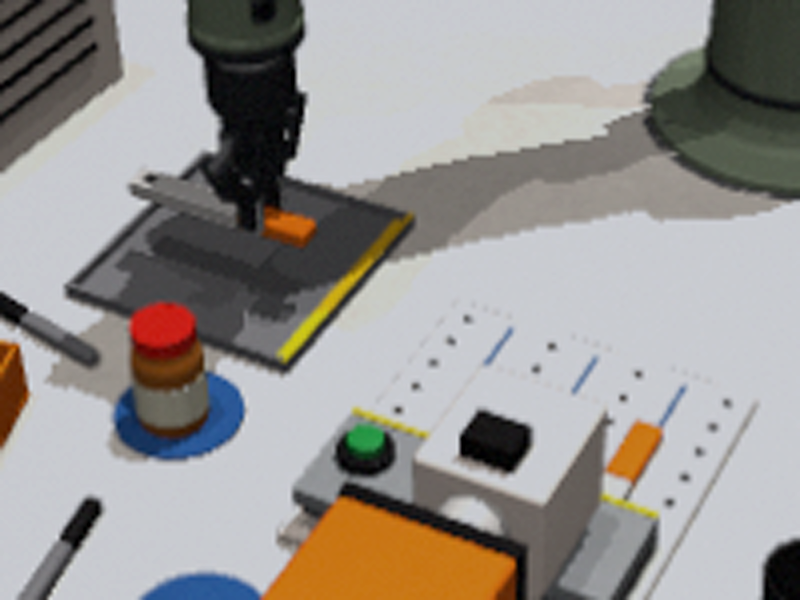

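Emit:
{"fn": "move_arm", "kwargs": {
  "motion": [
    [[0,0,-25],[0,0,0]],
    [[0,0,-48],[0,0,0]],
    [[0,0,-58],[0,0,0]],
    [[0,0,-63],[0,0,0]],
    [[0,0,-64],[0,0,0]],
    [[0,0,-64],[0,0,0]]
  ]
}}

```text
clock: 42.62
position: [0.49, -0.2963, 0.0388]
tool_rot: [3.141, 0.0, 1.616]
force: [-0.5, 0.3, -1.8]
grip_width: 0.0241
```

Emit:
{"fn": "move_arm", "kwargs": {
  "motion": [
    [[0,0,0],[0,0,0]],
    [[0,0,0],[0,0,0]],
    [[0,0,0],[0,0,0]]
  ],
  "jaw": 40
}}

```text
clock: 43.0
position: [0.4898, -0.2962, 0.0385]
tool_rot: [3.141, 0.0, 1.616]
force: [0.0, -0.2, 0.6]
grip_width: 0.04
```

Emit:
{"fn": "move_arm", "kwargs": {
  "motion": [
    [[0,0,30],[0,0,0]],
    [[0,0,80],[0,0,0]],
    [[0,30,120],[0,0,0]],
    [[0,70,120],[0,0,0.1]],
    [[0,120,120],[0,0,0.25]],
    [[0,160,120],[0,0,0.4]],
    [[0,160,120],[0,0,0.4]]
  ]
}}

```text
clock: 43.88
position: [0.4899, -0.1334, 0.1586]
tool_rot: [3.141, -0.0, 2.022]
force: [-0.8, -1.2, 0.6]
grip_width: 0.0401
```

```bash
python3 st.py; python3 - <<'E'
from lev import *
levers(zt=.021)
up(F,'scene',130,100,330,250,4,[],'g14.png')
up(F,'top',190,150,430,290,3.3,[],'g14t.png')
E
```

```text
{'clock': 43.875, 'qpos': [0.6949, 0.568, -0.7351, 1.9673, 0.5238, 0.8036, 0.1136], 'position': [0.4899, -0.1334, 0.1586], 'tool_rot': [3.1408, -0.0004, 2.0219], 'force': [-0.7955, -1.1612, 0.6075], 'grip_width': 0.0401}
top 0.72 ctr [0.5622 0.0873] size 118 26 tip ang deg 2.7 n_orange 155 / 304
top 0.51 ctr [ 0.4904 -0.3748] size 30 110 tip ang deg -86.9 n_orange 0 / 323
scene 0.87 ctr [ 0.4942 -0.3379] size 39 187 tip ang deg -87.7 n_orange 92 / 342
scene 0.67 ctr [0.5397 0.0858] size 86 28 tip ang deg 6.6 n_orange 99 / 156
```

View pics/g14.png

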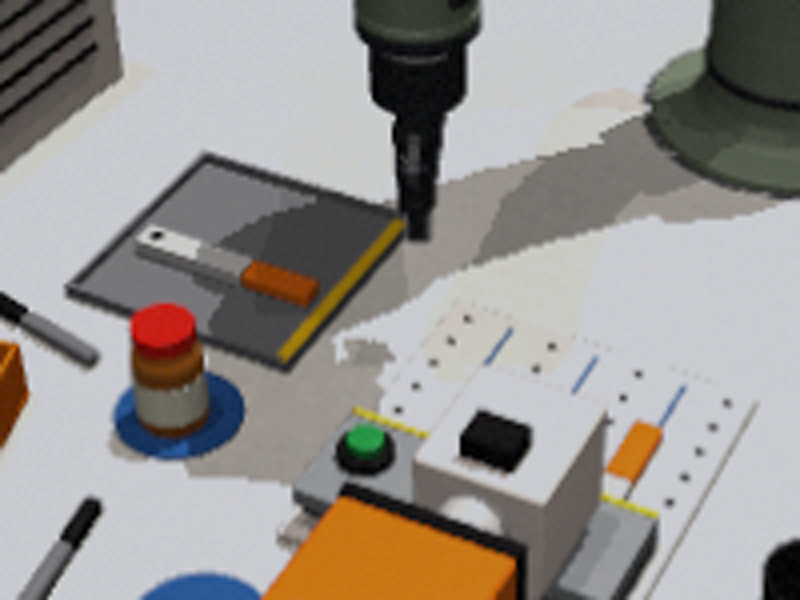

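View pics/g14t.png

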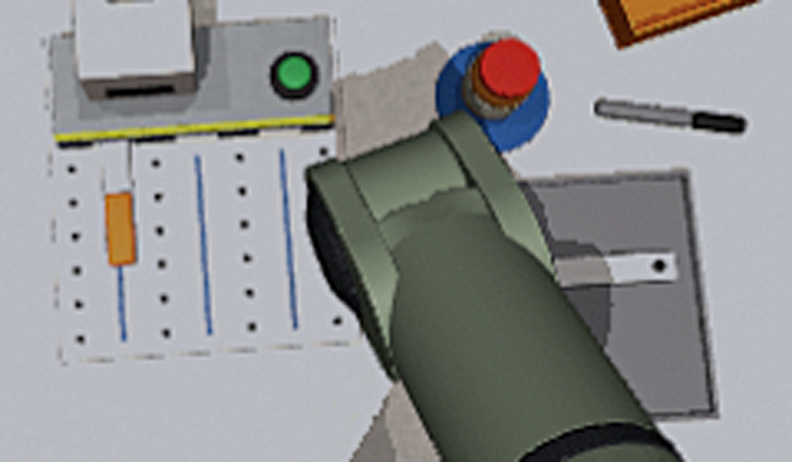

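Emit:
{"fn": "move_arm", "kwargs": {
  "motion": [
    [[10,35,0],[0,0,0.16]],
    [[20,70,0],[0,0,0.33]],
    [[30,105,0],[0,0,0.5]],
    [[40,140,0],[0,0,0.67]],
    [[50,175,0],[0,0,0.84]],
    [[58,205,0],[0,0,1.0]],
    [[61.5,221.5,0],[0,0,1.15]],
    [[61.5,221.5,0],[0,0,1.166]],
    [[61.5,221.5,0],[0,0,1.166]],
    [[61.5,221.5,0],[0,0,1.166]]
  ],
  "jaw": 50
}}

```text
clock: 45.32
position: [0.5513, 0.0842, 0.1583]
tool_rot: [-3.141, -0.0, -3.105]
force: [0.3, 0.4, 0.7]
grip_width: 0.0499
```

```bash
python3 st.py; python3 - <<'E'
from lev import *
levers(zt=.028)
E
```

```text
{'clock': 45.325, 'qpos': [0.4101, 0.7357, -0.9877, 1.8325, 0.7349, 0.9905, 0.7138], 'position': [0.5513, 0.0842, 0.1583], 'tool_rot': [-3.1409, -0.0, -3.1048], 'force': [0.3217, 0.4121, 0.6939], 'grip_width': 0.0499}
top 0.65 ctr [ 0.4892 -0.3367] size 26 177 tip ang deg -87.1 n_orange 167 / 483
scene 0.8 ctr [ 0.5023 -0.3289] size 49 185 tip ang deg -86.6 n_orange 104 / 387
scene 0.44 ctr [0.5436 0.0888] size 91 32 tip ang deg 1.8 n_orange 107 / 186
```

Emit:
{"fn": "move_arm", "kwargs": {
  "motion": [
    [[0,0,0],[0,0,0]],
    [[0,0,0],[0,0,0]]
  ]
}}

```text
clock: 45.78
position: [0.5512, 0.0853, 0.1583]
tool_rot: [-3.142, 0.0, -3.102]
force: [-0.1, -0.0, 0.5]
grip_width: 0.0501
```

Emit:
{"fn": "move_arm", "kwargs": {
  "motion": [
    [[0,2.7,-40],[0,0,0.006]],
    [[0,2.7,-80],[0,0,0.006]],
    [[0,2.7,-104],[0,0,0.006]],
    [[0,2.7,-113],[0,0,0.006]],
    [[0,2.7,-115],[0,0,0.006]],
    [[0,2.7,-115],[0,0,0.006]]
  ]
}}

```text
clock: 46.52
position: [0.5516, 0.0881, 0.0441]
tool_rot: [3.142, 0.001, -3.096]
force: [-1.4, -0.5, -0.3]
grip_width: 0.0495
```

Emit:
{"fn": "move_arm", "kwargs": {
  "motion": [
    [[0,0,0],[0,0,0]],
    [[0,0,0],[0,0,0]],
    [[0,0,0],[0,0,0]],
    [[0,0,0],[0,0,0]],
    [[0,0,0],[0,0,0]]
  ],
  "jaw": 15
}}

```text
clock: 47.15
position: [0.5515, 0.0881, 0.0442]
tool_rot: [-3.141, 0.001, -3.095]
force: [-2.3, -1.6, 11.0]
grip_width: 0.024
```

Emit:
{"fn": "move_arm", "kwargs": {
  "motion": [
    [[0,0,2],[0,0,0]],
    [[-10,-0.5,3],[0,0,0]],
    [[-25,-1.1,3],[0,0,0]],
    [[-45,-2.1,3],[0,0,0]],
    [[-65,-3,3],[0,0,0]],
    [[-83,-3.8,3],[0,0,0]],
    [[-86,-4,3],[0,0,0]],
    [[-86,-4,30],[0,0,0]],
    [[-86,-4,60],[0,0,0]],
    [[-86,-4,60],[0,0,0]]
  ]
}}

```text
clock: 48.4
position: [0.4663, 0.0841, 0.1048]
tool_rot: [3.141, 0.003, -3.096]
force: [0.1, -0.2, -3.2]
grip_width: 0.0242
```

```bash
python3 st.py; python3 - <<'E'
from lev import *
levers(zt=.09)
levers(zt=.021)
up(F,'scene',130,110,330,260,4,[],'g15.png')
E
```

```text
{'clock': 48.4, 'qpos': [0.3905, 0.7081, -0.9457, 2.0784, 0.8369, 0.7913, 0.5354], 'position': [0.4663, 0.0841, 0.1048], 'tool_rot': [3.1414, 0.0029, -3.0961], 'force': [0.1273, -0.1841, -3.2213], 'grip_width': 0.0242}
top 0.76 ctr [ 0.4839 -0.3233] size 30 173 tip ang deg -88.2 n_orange 168 / 559
scene 0.85 ctr [ 0.5623 -0.2816] size 34 172 tip ang deg -87.2 n_orange 101 / 321
scene 0.74 ctr [0.5158 0.0885] size 185 28 tip ang deg 3.3 n_orange 54 / 296
scene 0.33 ctr [ 0.6913 -0.2482] size 161 60 tip ang deg 36.8 n_orange 141 / 580
top 0.76 ctr [ 0.4892 -0.3393] size 31 182 tip ang deg -88.2 n_orange 168 / 559
scene 0.85 ctr [ 0.4936 -0.3359] size 37 184 tip ang deg -87.2 n_orange 101 / 321
scene 0.74 ctr [0.4438 0.0598] size 198 30 tip ang deg 3.3 n_orange 54 / 296
scene 0.33 ctr [ 0.6316 -0.3002] size 172 64 tip ang deg 36.8 n_orange 141 / 580
```

View pics/g15.png

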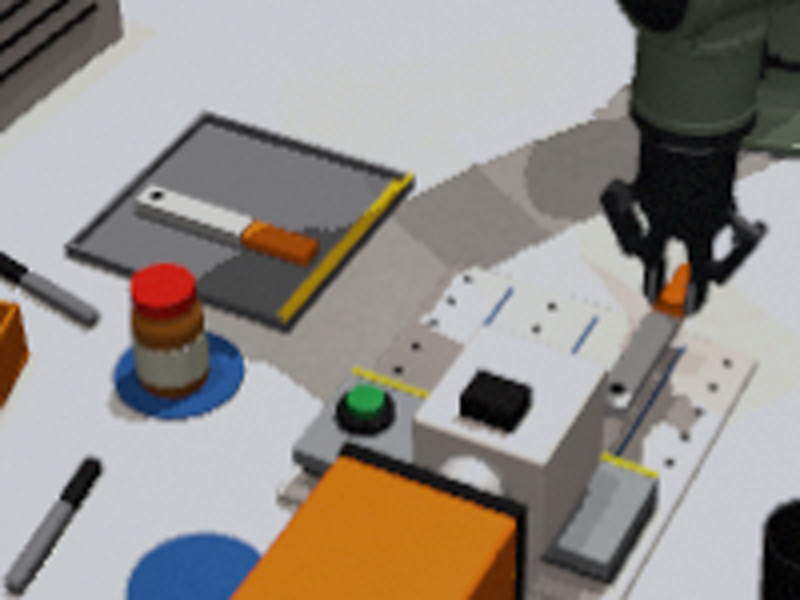

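Emit:
{"fn": "move_arm", "kwargs": {
  "motion": [
    [[0,-20,0],[0,0,-0.14]],
    [[0,-55,0],[0,0,-0.29]],
    [[0,-90,0],[0,0,-0.44]],
    [[0,-125,0],[0,0,-0.59]],
    [[0,-165,0],[0,0,-0.74]],
    [[-5,-205,0],[0,0,-0.89]],
    [[-10,-245,0],[0,0,-1.04]],
    [[-16,-285,0],[0,0,-1.19]],
    [[-22,-320,0],[0,0,-1.34]],
    [[-28,-355,0],[0,0,-1.48]],
    [[-31.6,-381,0],[0,0,-1.572]],
    [[-31.6,-381,0],[0,0,-1.572]]
  ]
}}

```text
clock: 50.2
position: [0.4331, -0.2985, 0.1029]
tool_rot: [-3.141, 0.0, 1.613]
force: [0.8, 0.4, -2.5]
grip_width: 0.0244
```

Emit:
{"fn": "move_arm", "kwargs": {
  "motion": [
    [[0,0,0],[0,0,0]],
    [[0,0,0],[0,0,0]]
  ]
}}

```text
clock: 50.45
position: [0.4339, -0.296, 0.1032]
tool_rot: [3.142, -0.0, 1.618]
force: [-0.1, 1.2, -2.2]
grip_width: 0.0241
```

```bash
python3 st.py; python3 - <<'E'
from lev import *
levers(zt=.09)
levers(zt=.021)
up(F,'scene',130,80,330,230,4,[],'g16.png')
E
```

```text
{'clock': 50.45, 'qpos': [0.9059, 0.6481, -0.5749, 1.9588, 0.5403, 0.691, 0.0431], 'position': [0.4339, -0.296, 0.1032], 'tool_rot': [3.1416, -0.0005, 1.6178], 'force': [-0.1477, 1.2393, -2.1969], 'grip_width': 0.0241}
top 0.62 ctr [ 0.4817 -0.2656] size 25 62 tip ang deg 93.8 n_orange 145 / 176
scene 0.63 ctr [ 0.4373 -0.3353] size 185 45 tip ang deg -90.2 n_orange 59 / 226
scene 0.53 ctr [ 0.5616 -0.2833] size 34 175 tip ang deg -87.8 n_orange 100 / 310
top 0.62 ctr [ 0.487  -0.2786] size 26 65 tip ang deg 93.8 n_orange 145 / 176
scene 0.63 ctr [ 0.3599 -0.3933] size 198 48 tip ang deg -90.2 n_orange 59 / 226
scene 0.53 ctr [ 0.4928 -0.3377] size 37 187 tip ang deg -87.8 n_orange 100 / 310
```

View pics/g16.png

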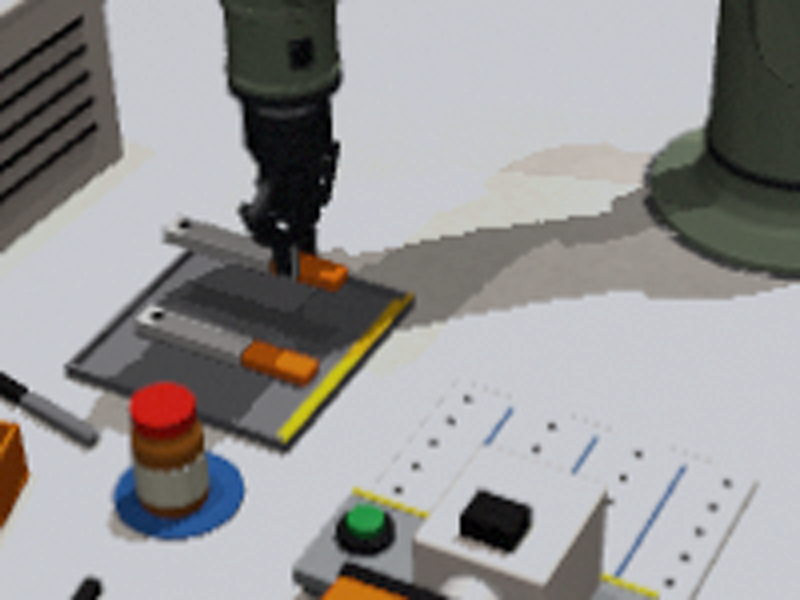

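Emit:
{"fn": "move_arm", "kwargs": {
  "motion": [
    [[0,0,-25],[0,0,0]],
    [[0,0,-48],[0,0,0]],
    [[0,0,-59],[0,0,0]],
    [[0,0,-64],[0,0,0]],
    [[0,0,-65],[0,0,0]],
    [[0,0,-65],[0,0,0]]
  ]
}}

```text
clock: 51.5
position: [0.4339, -0.2971, 0.0388]
tool_rot: [3.141, 0.0, 1.616]
force: [-0.1, 0.1, -1.1]
grip_width: 0.0239
```

Emit:
{"fn": "move_arm", "kwargs": {
  "motion": [
    [[0,0,0],[0,0,0]],
    [[0,0,0],[0,0,0]],
    [[0,0,0],[0,0,0]]
  ],
  "jaw": 40
}}

```text
clock: 51.88
position: [0.4337, -0.2971, 0.0385]
tool_rot: [3.141, 0.0, 1.616]
force: [0.5, 0.0, -0.6]
grip_width: 0.0401
```

Emit:
{"fn": "move_arm", "kwargs": {
  "motion": [
    [[0,0,30],[0,0,0]],
    [[0,0,80],[0,0,0]],
    [[0,30,120],[0,0,0]],
    [[0,80,150],[0,0,0.1]],
    [[10,140,150],[0,0,0.25]],
    [[10,200,150],[0,0,0.4]],
    [[10,260,150],[0,0,0.55]],
    [[10,320,150],[0,0,0.7]],
    [[10,380,150],[0,0,0.85]],
    [[10,440,150],[0,0,1.0]],
    [[10,480,150],[0,0,1.1]],
    [[10,480,150],[0,0,1.1]]
  ]
}}

```text
clock: 53.38
position: [0.443, 0.1861, 0.1885]
tool_rot: [3.14, -0.001, 2.721]
force: [-0.5, -1.4, -0.5]
grip_width: 0.0399
```

```bash
python3 st.py; python3 - <<'E'
from lev import *
levers(zt=.021)
for c in F:
  for r in outline_of('jar',c):
    if r['score']>.3 and r['pixels'].sum()<1500:
      m=r['pixels'];fr=F[c]['frame'].astype(int); red=m&(fr[:,:,0]>100)&(fr[:,:,1]<60)&(fr[:,:,2]<60); ys,xs=np.nonzero(red); print(c,'jar cap',ray(F[c],[[xs.mean(),ys.mean()]],.099).round(4),red.sum())
st=np.array([.6231,.0115,.046]);tr=[.4646,-.3387,.0444]; Y=(0,255,255); C=(255,255,0); a=np.linspace(0,6.3,40)
pl=[(W(tr,[[-110,-110,5],[110,-110,5],[110,110,5],[-110,110,5]]),C)]+[(W([.664,-.269,0],np.c_[55*np.cos(a),55*np.sin(a),a*0+4]),C)]
up(F,'scene',110,110,310,260,4,pl,'g17.png')
up(F,'top',270,100,430,290,3.3,pl,'g17t.png'); up(F,'top',0,0,512,384,1.5,[],'g17f.png')
E
```

```text
{'clock': 53.375, 'qpos': [0.2175, 0.5599, -0.9881, 2.0038, 0.6002, 0.8995, 0.0564], 'position': [0.443, 0.1861, 0.1885], 'tool_rot': [3.14, -0.0007, 2.7214], 'force': [-0.48, -1.43, -0.5274], 'grip_width': 0.0399}
top 0.78 ctr [ 0.4897 -0.3392] size 31 180 tip ang deg -88.8 n_orange 177 / 525
top 0.64 ctr [0.6461 0.4108] size 91 84 tip ang deg 1.5 n_orange 0 / 667
top 0.57 ctr [ 0.4344 -0.3426] size 26 183 tip ang deg -87.0 n_orange 179 / 518
scene 0.79 ctr [ 0.4945 -0.3392] size 43 191 tip ang deg -87.7 n_orange 106 / 371
scene 0.52 ctr [ 0.4375 -0.3387] size 44 185 tip ang deg -86.7 n_orange 100 / 338
top jar cap [[ 0.6677 -0.2713  0.099 ]] 239
scene jar cap [[ 0.6664 -0.271   0.099 ]] 121
```

View pics/g17.png

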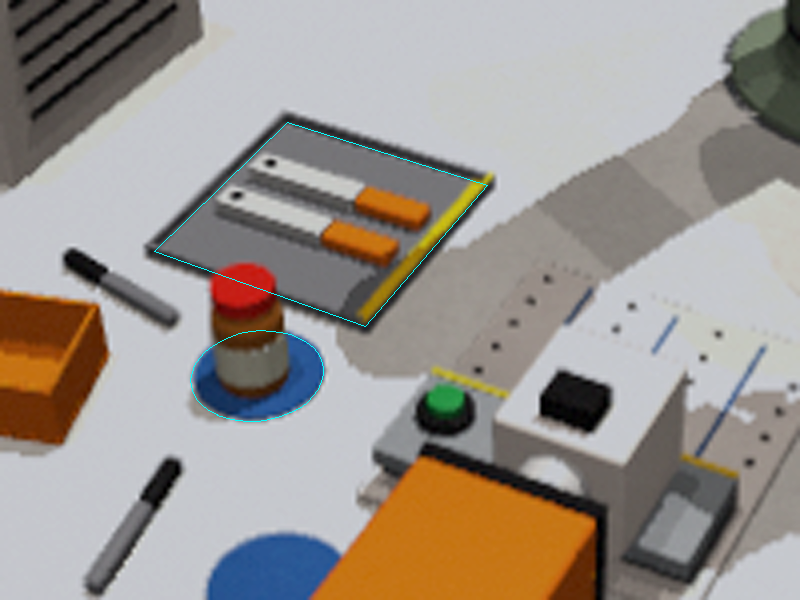

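View pics/g17t.png

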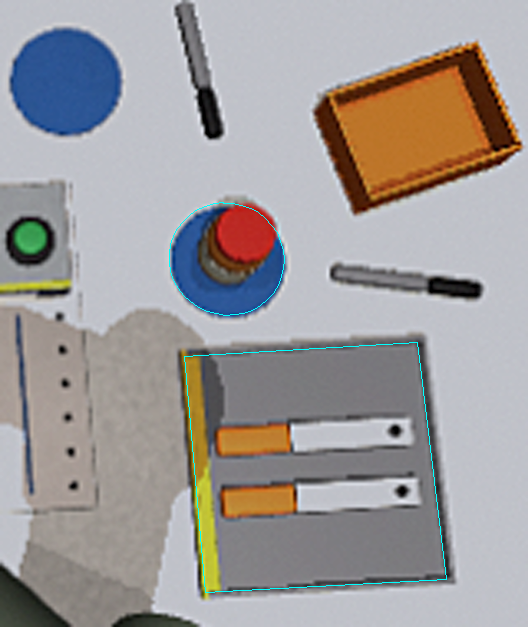

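View pics/g17f.png

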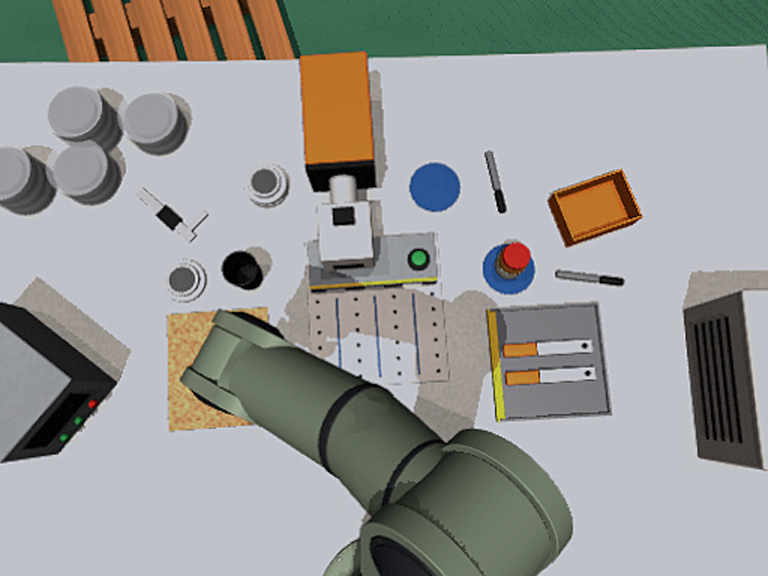

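```bash
python3 -c "
from lev import *
levers(zt=.021)
print(job_done())"
```

```text
top 0.85 ctr [ 0.4884 -0.3377] size 30 178 tip ang deg -87.0 n_orange 177 / 538
top 0.78 ctr [ 0.435  -0.3432] size 31 183 tip ang deg -88.7 n_orange 179 / 543
scene 0.64 ctr [ 0.4372 -0.3403] size 36 181 tip ang deg -86.8 n_orange 91 / 277
scene 0.59 ctr [ 0.4944 -0.3376] size 44 187 tip ang deg -89.7 n_orange 105 / 338
scene 0.43 ctr [ 0.6317 -0.3013] size 173 69 tip ang deg 42.2 n_orange 145 / 608
the job is handed in; nothing more can be done
None
```

I marked both levers (only two were on the mat) and handed the job in at about 53 s; no verdict was reported.

- **Jar:** I set it on the right-hand blue mat. Its cap measures within about 4 mm of the mat centre in both cameras, and it stands upright.
- **Slots:** I put the levers in the left and right slots, metal end first. I pushed each until it stopped against the stop, and the top picture matched the fully-home outline.
- **Button:** I pressed it to its hard stop, about 6 mm below where contact began. The force at the fingertips rose to 59 N as I made sure, which is above the 40 N limit for the arm and gripper body. I took that limit not to cover the fingertips, and it stayed below the 120 N wrist limit.
- **Tray:** Both levers lie flat, 55 mm apart, with the orange grips towards the yellow stripe. Their measured angles are −86.7° to −89.7° against the tray's −87.5°, and the scatter is the measuring noise. In the last measurement both were still in place.

I saw no lever knocked aside and no slackening of the grip. In the last pictures the bystanders look where they started.

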